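Pack up a square tube level in a welding jig

ROBOT

A 6-joint arm with a two-finger parallel gripper is mounted at the origin on the work surface. World frame = base frame: x ahead of the robot, y to its left, z up, the work surface at z = 0. Lengths are in m, angles in rad, forces in N, time in s.
With the tool pointing down it reaches from about 0.3 to 0.775 m from the base axis. Payload 14.6 kg.
Tool frame: the origin (TCP) lies at the very end of the fingers, on their centre line; the grasp point (between the pads) lies ctrl.tcp_to_grasp behind it (ctrl.tcp_to_grasp is the distance from the TCP to the grasp point, in m); x points along the fingers, y is the direction in which the jaws open and shut, and the axes are right-handed (so a half turn about x gives the same grasp; the last joint's range is limited). The gripper opens to 94 mm and grips with 3 to 60 N. Pads are 16 mm wide; open, the fingers measure 119 mm over their backs; the gripper's body (75 mm by 177 mm) begins 78 mm behind the grasp point.
Start: joints at [1.161, 0.3, 1.521, -0, 1.321, -0.067], TCP at [0.185, 0.518, 0.205] pointing down, gripper open.
Joint ranges: [-3.03, 3.03], [-0.79, 2.21], [0.23, 2.52], [-1.04, 4.18], [0, 3.07], [-2.55, 2.55]. Speed limits (rad/s): [2.22, 2.22, 2.57, 3.14, 3.14, 3.14].

INTERFACE

Orientations are given as [roll, pitch, yaw] about the fixed x, y, z axes, in that order (R = Rz(yaw) Ry(pitch) Rx(roll)).
In Python, from station import ctrl gives the robot as it stands.
- The arm moves only by the tool play_rows, never from a script. Its argument "increments" is a list that holds one entry, the list of rows, each a list of 5 numbers: the closure in counts, from 0 (fully open) to 255 (shut), then the shift along the tool's x, y, z in cm, then the turn about the tool's x in degrees. A call has 1 to 12 rows; each row shifts and turns the commanded pose from where the row before left it, along the tool's axes as they then stand; what a row does not reach is not made up. A row lasts 1/12 s, in which the tool goes at most 41.7 mm and 7.16 degrees, less where a joint would pass 70% of its speed; a pose out of reach is approached as far as the arm can. A call is refused whole if a number of a shift passes 4.17 or a number of a turn 7.16, either way. A call with a gripper value outside its range is refused whole. The fingers move at their own pace and stop on an object; "newtons" is the grip in N (left out, the last holds). Time passes only in rows, so rows that do not move let the fingers close. It gives the time, the measured TCP pose, the force and the opening at its end, in the units of the state.
- ctrl.get_obs(): the state, without advancing time (a new reading comes with each control period).
- ctrl.camera(name): name is "side" or "top" or "wrist"; returns the picture (480x640x3 uint8, red, green, blue); there is no depth.
- ctrl.calibration(name): a dict with "fx", "fy", "cx", "cy" (pixels), "rvec" (rotation vector, rad) and "tvec" (3), from world to camera coordinates, as OpenCV has them; the wrist camera has in their place "T_tool_cam" (4x4, takes a point from camera to tool coordinates, whose origin is the TCP and whose axes are the tool frame's). Camera axes: x right, y down, z forward; pixel columns grow to the right and rows downward; lengths in m; the calibration is good to about 2 mm. A picture is of the moment at which its call begins: read the wrist's pose just before it. calibration takes no time and is no camera call.
- ctrl.hand_in(): hands the job in, once; it reports no verdict.
The state is a dict: "time_s": time; "qpos": joint angles; "joint_vel": joint speeds; "tau": joint torques, N m; "ee_pos": TCP position; "eef_rot": TCP orientation; "force": force on the tool from outside, world axes, zero at the start; "moment": the same for the moment, N m; "grip_width": finger opening in m.
Only numpy, scipy, OpenCV 4.12 (cv2) and the standard library are available. Lean on these libraries where they do the work, as an engineer would, in place of code of your own. Each camera call takes 0.05 s, during which the arm holds its last target.

TASK

Take the finished tee-shaped weld piece out of the jig's corner and put it in the tray. Then build a packing pile of the steel plates in that corner, laid flat, lengthways along the long fence and every one pushed square and flush against both fences, choosing plates so that the top of the pile comes exactly level with the top of the jig's rest; leave spare plates on the table away from the jig. Last, lay the square tube level across the pile and the rest, parallel to the end fence, and leave the other tools and the can where they are.

Things in the scene. Friction and masses are not known exactly. Their poses are not given: they have to be found in the camera images.
- corner (a point): inside corner of the jig's L-shaped bare steel fence, at the level of the base plate's top. x points along the long fence toward the end fence, y from the rest toward the long fence, z up. Pile area: x -100..0, y -50..0 mm. Long fence: face at y = 0, two blocks at x -108..-80 and -20..16 mm with an open notch between. End fence: face at x = 0, y -62..0 mm. Fences 16 mm thick, 44 mm high
- jig: the bolted-down jig: grey base plate 180 x 235 mm, 10 mm thick, with the fence and the rest on it; its place and yaw vary. Origin on the table straight below the fence corner, axes as the corner's; the base plate reaches x -135..45, y -195..40 mm
- seat (a point): the middle of the pile area on the jig base's top, at x -50, y -25 mm in the corner's frame; same axes as the corner
- rest_top (a point): centre of the flat aluminium cap of the jig's rest, the height that the pile must reach: 50 mm above the jig base's top, at x -50, y -155 mm in the corner's frame; cap 44 mm (x) by 36 mm (y); same axes as the corner
- tee: finished weld coupon, an upside-down T of dark steel, about 0.5 kg, standing in the jig's corner: foot 90 x 50 x 8 mm, upright web 90 mm long, 8 mm thick and 45 mm high along its middle, 53 mm tall in all; origin at the centre of its underside, x along its length, z up
- tray: open blue sheet-metal tray on the left, 190 (x) by 150 (y) by 40 mm high, walls and floor 4 mm, fixed; origin at the centre of its underside
- tube: square tube of bare aluminium colour, 200 mm long, 30 x 30 mm, 0.3 kg; origin at its centre, x along its length; starts on the table on the right
- thick_a: thick packing plate, a plain dark steel flat-bar offcut 100 x 50 x 20 mm lying flat; origin at its centre (mid-thickness), x along the 100 mm length, z through the thickness. May be absent (then None). About 0.8 kg
- thick_b: thick packing plate, a plain dark steel flat-bar offcut 100 x 50 x 20 mm lying flat; origin at its centre (mid-thickness), x along the 100 mm length, z through the thickness. May be absent (then None). About 0.8 kg
- thin_a: thin packing plate, a plain dark steel flat-bar offcut 100 x 50 x 10 mm lying flat; origin at its centre (mid-thickness), x along the 100 mm length, z through the thickness. May be absent (then None). About 0.4 kg
- thin_b: thin packing plate, a plain dark steel flat-bar offcut 100 x 50 x 10 mm lying flat; origin at its centre (mid-thickness), x along the 100 mm length, z through the thickness. May be absent (then None). About 0.4 kg
- thin_c: thin packing plate, a plain dark steel flat-bar offcut 100 x 50 x 10 mm lying flat; origin at its centre (mid-thickness), x along the 100 mm length, z through the thickness. May be absent (then None). About 0.4 kg
- hammer: hammer lying beyond the jig, a bystander
- brush: brush lying near the robot on its left, a bystander
- spanner: spanner lying beyond the jig on the right, a bystander
- spray: grey spray can standing beyond the jig, 60 mm wide, 170 mm tall, a bystander
- clamp: G-clamp lying on its side near the robot on its right, a bystander
- square: try square lying beyond the jig on the left, a bystander
Things that resemble listed ones, but are neither listed nor needed, are in the scene too. Leave any turquoise look-alike of the thin_c alone.

How it is judged:
On the way, in this order (a step that is already met when the one before it is completed fails the run):
1. the finished tee piece lies in the tray (x of tee in the frame of tray between -0.08 and 0.08 m and y of tee in the frame of tray between -0.06 and 0.06 m and z of tee in the frame of tray between -0.01 and 0.03 m and linear speed of tee below 0.02 m/s), for 0.2 s.
2. the pile of plates in the corner is level with the rest, every plate flush against both fences (((x of thick_a in the frame of corner between -0.053 and -0.047 m and y of thick_a in the frame of corner between -0.028 and -0.022 m and angle between the x axis of thick_a and the x axis of corner, either way round below 0.05 rad and angle between the z axis of thick_a and the z axis of corner, either way round below 0.05 rad and z of thick_a in the frame of corner below 0.048 m) or horizontal distance between thick_a and seat above 0.11 m) and ((x of thick_b in the frame of corner between -0.053 and -0.047 m and y of thick_b in the frame of corner between -0.028 and -0.022 m and angle between the x axis of thick_b and the x axis of corner, either way round below 0.05 rad and angle between the z axis of thick_b and the z axis of corner, either way round below 0.05 rad and z of thick_b in the frame of corner below 0.048 m) or horizontal distance between thick_b and seat above 0.11 m) and ((x of thin_a in the frame of corner between -0.053 and -0.047 m and y of thin_a in the frame of corner between -0.028 and -0.022 m and angle between the x axis of thin_a and the x axis of corner, either way round below 0.05 rad and angle between the z axis of thin_a and the z axis of corner, either way round below 0.05 rad and z of thin_a in the frame of corner below 0.048 m) or horizontal distance between thin_a and seat above 0.11 m) and ((x of thin_b in the frame of corner between -0.053 and -0.047 m and y of thin_b in the frame of corner between -0.028 and -0.022 m and angle between the x axis of thin_b and the x axis of corner, either way round below 0.05 rad and angle between the z axis of thin_b and the z axis of corner, either way round below 0.05 rad and z of thin_b in the frame of corner below 0.048 m) or horizontal distance between thin_b and seat above 0.11 m) and ((x of thin_c in the frame of corner between -0.053 and -0.047 m and y of thin_c in the frame of corner between -0.028 and -0.022 m and angle between the x axis of thin_c and the x axis of corner, either way round below 0.05 rad and angle between the z axis of thin_c and the z axis of corner, either way round below 0.05 rad and z of thin_c in the frame of corner below 0.048 m) or horizontal distance between thin_c and seat above 0.11 m) and ((x of thick_a in the frame of corner between -0.053 and -0.047 m and y of thick_a in the frame of corner between -0.028 and -0.022 m and angle between the x axis of thick_a and the x axis of corner, either way round below 0.05 rad and angle between the z axis of thick_a and the z axis of corner, either way round below 0.05 rad and z of thick_a in the frame of corner between 0.037 and 0.048 m and z of thick_a in the frame of corner below 0.043 m) or (x of thick_b in the frame of corner between -0.053 and -0.047 m and y of thick_b in the frame of corner between -0.028 and -0.022 m and angle between the x axis of thick_b and the x axis of corner, either way round below 0.05 rad and angle between the z axis of thick_b and the z axis of corner, either way round below 0.05 rad and z of thick_b in the frame of corner between 0.037 and 0.048 m and z of thick_b in the frame of corner below 0.043 m) or (x of thin_a in the frame of corner between -0.053 and -0.047 m and y of thin_a in the frame of corner between -0.028 and -0.022 m and angle between the x axis of thin_a and the x axis of corner, either way round below 0.05 rad and angle between the z axis of thin_a and the z axis of corner, either way round below 0.05 rad and z of thin_a in the frame of corner between 0.042 and 0.048 m and z of thin_a in the frame of corner below 0.048 m) or (x of thin_b in the frame of corner between -0.053 and -0.047 m and y of thin_b in the frame of corner between -0.028 and -0.022 m and angle between the x axis of thin_b and the x axis of corner, either way round below 0.05 rad and angle between the z axis of thin_b and the z axis of corner, either way round below 0.05 rad and z of thin_b in the frame of corner between 0.042 and 0.048 m and z of thin_b in the frame of corner below 0.048 m) or (x of thin_c in the frame of corner between -0.053 and -0.047 m and y of thin_c in the frame of corner between -0.028 and -0.022 m and angle between the x axis of thin_c and the x axis of corner, either way round below 0.05 rad and angle between the z axis of thin_c and the z axis of corner, either way round below 0.05 rad and z of thin_c in the frame of corner between 0.042 and 0.048 m and z of thin_c in the frame of corner below 0.048 m))), for 0.2 s.
At the end, for the whole second after the job is handed in: Tee in the tray. Each plate flat, within 3 mm and 0.05 rad of flush on both fences, or over 110 mm from the seat. Pile top within 3 mm of rest height. Tube level on both (3 mm), over the rest's middle (20 mm), its middle 30-100 mm from the rest toward the pile, square to 0.12 rad. All at rest (all of step 1 and all of step 2 and z of tube in the frame of rest_top between 0.012 and 0.018 m and x of tube in the frame of rest_top between -0.02 and 0.02 m and y of tube in the frame of rest_top between 0.03 and 0.1 m and angle between the x axis of tube and the y axis of corner, either way round below 0.12 rad and contact force between tube and jig above 0.2 N and linear speed of each of tube, thick_a, thick_b, thin_a, thin_b, thin_c below 0.02 m/s); the robot touches nothing.
It fails at once if a bystanding tool or the can is moved more than 30 mm (distance of any of hammer, brush, spanner, spray, clamp, square from where it was at the start of the episode above 0.03 m).
Of thick_b, thin_c only 1 to 2 are there at a start; the rules pass over those that are not, and their reading is None.
At some moment in a run one of tube, tee may be knocked a few centimetres aside while the robot is not near it.
Once in a run the grip may slacken for a moment while it holds something.
It also fails if it takes over 210 s, if anything falls off the work surface, if the arm or the gripper's body presses on something with over 40 N, if the wrist force passes 120 N, or if a joint passes its speed limit or range.

## Working session

There is one attempt and no reset: what is moved stays moved. The work goes in short steps, Python scripts to look and compute and a tool call to move; the robot and the scene stay as the last step left them, time stands still between calls to the robot, and variables do not carry over. Pictures are saved under pics/ and viewed, and the job is handed in when it is done.

Besides the shell and the picture viewer there is one more tool, called after "Request:" by a JSON object that holds its "name" and its "arguments", one argument or row to a line. play_rows: Moves the arm, as the interface text tells. Its arguments: {"type":"object","properties":{"increments":{"type":"array"},"newtons":{"type":"number"}},"required":["increments"]}

```bash
ls; mkdir -p pics; cat > h.py <<'E'
import numpy as np, cv2
from station import ctrl
from scipy.spatial.transform import Rotation as R
def grab(name,fn):
    im=ctrl.camera(name); cv2.imwrite('pics/'+fn,cv2.cvtColor(im,cv2.COLOR_RGB2BGR)); return im
E
python3 - <<'E'
from h import *
print(ctrl.get_obs(), ctrl.tcp_to_grasp)
for n in ['top','side','wrist']:
    c=ctrl.calibration(n); print(n,c)
    if n!='wrist': print('campos',-R.from_rotvec(np.ravel(c['rvec'])).as_matrix().T@np.ravel(c['tvec']))
grab('top','top0.png');grab('side','side0.png')
E
```

```text
pics
{'time_s': 0.0, 'qpos': array([ 1.16136846e+00,  3.00481203e-01,  1.52162227e+00,  2.22135441e-05,
        1.32071119e+00, -6.66125877e-02]), 'joint_vel': array([ 0.0010265 , -0.00139787,  0.000491  , -0.00072318, -0.00101442,
       -0.00076966]), 'tau': array([-6.49171470e-04, -5.31811881e+01, -3.52725291e+01,  7.07206596e-02,
        2.44758086e-02, -1.27267426e-04]), 'ee_pos': array([0.1847677 , 0.51773483, 0.20486337]), 'eef_rot': array([-1.65501398,  1.56957413, -1.99783478]), 'force': array([-0.16529223,  0.77159423, -0.35935945]), 'moment': array([0.063611  , 0.00685311, 0.0030303 ]), 'grip_width': 0.09401914894968717} 0.0188
top {'fx': 466.95466974235444, 'fy': 466.95466974235444, 'cx': 324.3592627237352, 'cy': 235.32939892402382, 'rvec': array([ 2.25465066, -1.92335695,  0.23022278]), 'tvec': array([-0.10666447,  0.56613541,  1.08005387])}
campos [ 0.31747802 -0.04833916  1.18121717]
side {'fx': 453.9466319995184, 'fy': 453.9466319995184, 'cx': 320.120628631193, 'cy': 242.42900856744706, 'rvec': array([ 2.12929335, -0.67246387,  0.36494634]), 'tvec': array([-0.47086548,  0.24418684,  0.91427068])}
campos [ 0.02763748 -0.74458468  0.74970809]
wrist {'fx': 340.93193741621343, 'fy': 340.93193741621343, 'cx': 313.67703803646714, 'cy': 237.26319598433042, 'T_tool_cam': array([[-7.67207258e-04, -2.30297782e-01,  9.73119902e-01,
        -1.78865197e-01],
       [ 9.99999643e-01,  1.69043228e-04,  8.28404869e-04,
        -7.72742045e-04],
       [-3.55279134e-04,  9.73120189e-01,  2.30297570e-01,
        -6.54275081e-02],
       [ 0.00000000e+00,  0.00000000e+00,  0.00000000e+00,
         1.00000000e+00]])}
```

View pics/top0.png

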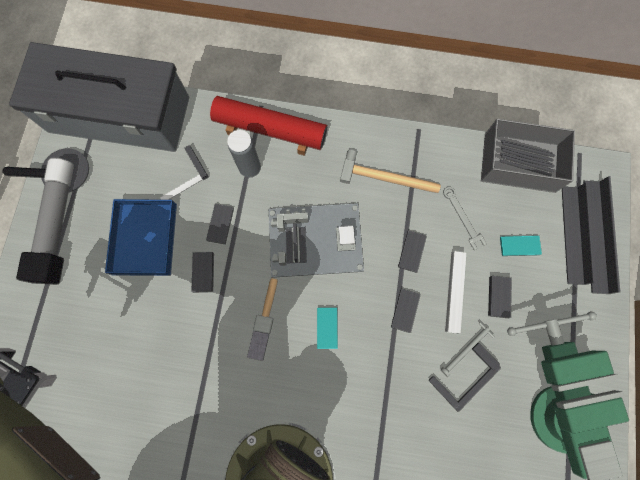

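View pics/side0.png

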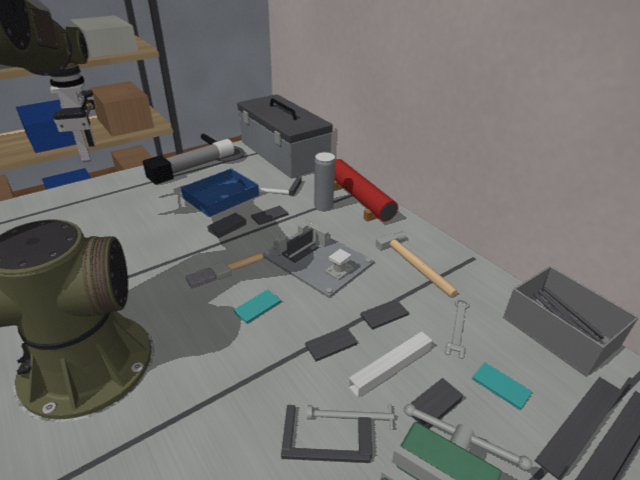

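```bash
python3 - <<'E'
import cv2
im=cv2.imread('pics/top0.png')
cv2.imwrite('pics/c1.png',cv2.resize(im[190:290,180:380],None,fx=4,fy=4,interpolation=cv2.INTER_CUBIC))
cv2.imwrite('pics/c2.png',cv2.resize(im[210:350,380:560],None,fx=4,fy=4,interpolation=cv2.INTER_CUBIC))
im=cv2.imread('pics/side0.png')
cv2.imwrite('pics/c3.png',cv2.resize(im[170:310,180:380],None,fx=4,fy=4,interpolation=cv2.INTER_CUBIC))
cv2.imwrite('pics/c4.png',cv2.resize(im[290:430,290:490],None,fx=4,fy=4,interpolation=cv2.INTER_CUBIC))
E
```

```text
(no output)
```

View pics/c1.png

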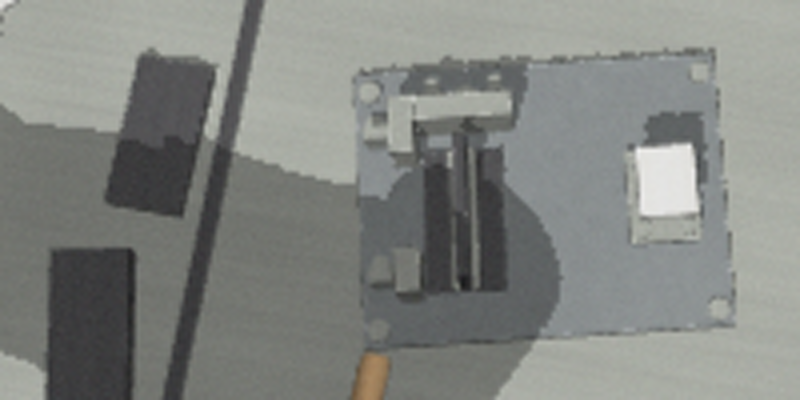

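View pics/c2.png

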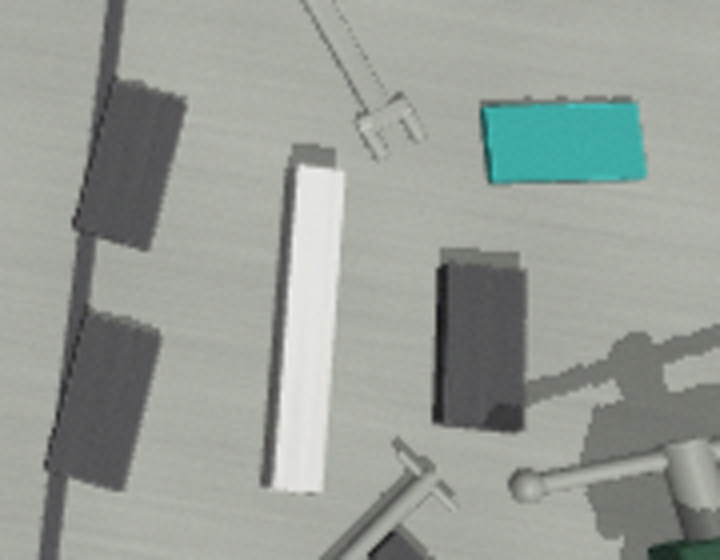

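View pics/c3.png

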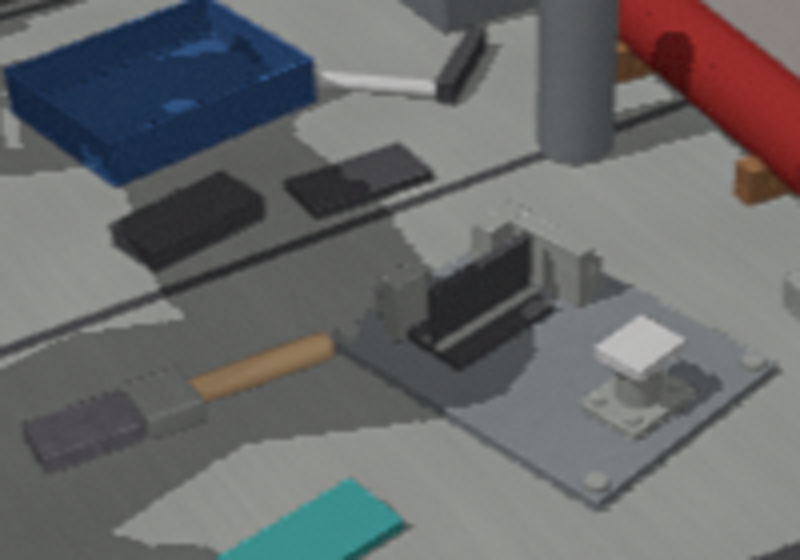

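View pics/c4.png

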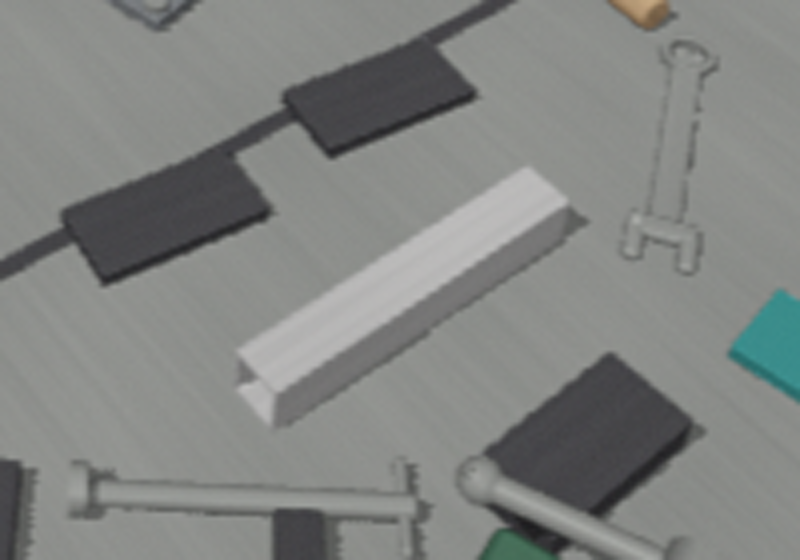

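```bash
cat >> h.py <<'E'
def cam(name,obs=None):
    c=ctrl.calibration(name); K=(c['fx'],c['fy'],c['cx'],c['cy'])
    if name=='wrist':
        o=obs or ctrl.get_obs(); T=c['T_tool_cam']; Rw=R.from_euler('xyz',o['eef_rot']).as_matrix()
        return K, Rw@T[:3,:3], o['ee_pos']+Rw@T[:3,3]
    M=R.from_rotvec(np.ravel(c['rvec'])).as_matrix().T
    return K,M,-M@np.ravel(c['tvec'])
def ray(name,uv,h,obs=None):
    K,M,p=cam(name,obs); uv=np.atleast_2d(np.array(uv,float))
    d=np.c_[(uv[:,0]-K[2])/K[0],(uv[:,1]-K[3])/K[1],np.ones(len(uv))]@M.T
    return p+d*((h-p[2])/d[:,2])[:,None]
def proj(name,P,obs=None):
    K,M,p=cam(name,obs); q=(np.atleast_2d(P)-p)@M
    return np.c_[K[0]*q[:,0]/q[:,2]+K[2],K[1]*q[:,1]/q[:,2]+K[3]]
def toolax(o=None):
    o=o or ctrl.get_obs(); return R.from_euler('xyz',o['eef_rot']).as_matrix()
def need(target,yaw_y=None):
    """cm shift in tool axes to TCP target, deg turn so that tool y lies along direction yaw_y (mod pi)"""
    o=ctrl.get_obs(); M=toolax(o); d=M.T@(np.array(target)-o['ee_pos'])*100
    r=None
    a=np.arctan2(M[1,1],M[0,1])
    if yaw_y is not None:
        da=(yaw_y-a+np.pi/2)%np.pi-np.pi/2   # world yaw change, about +z
        r=np.degrees(-da)                       # tool x is down
    print('pos',o['ee_pos'].round(4),'yaw_y',round(np.degrees(a),2),'q6',o['qpos'][5].round(2),'q',o['qpos'].round(2),'cm',d.round(2),'turn',r,'t',round(o['time_s'],2),'F',o['force'].round(1),'w',o['grip_width'].round(4))
E
python3 - <<'E'
from h import *
im=cv2.imread('pics/top0.png')
c=np.array([(268.75,208.75),(358.5,202.5),(363.75,271.75),(270.5,277.5)])
P=ray('top',c,0.01);print('base',P.round(3)); print([np.linalg.norm(P[i]-P[(i+1)%4]).round(3) for i in range(4)])
hsv=cv2.cvtColor(im,cv2.COLOR_BGR2HSV)
# dark plates
g=im.max(axis=2); m=(g<85).astype(np.uint8)
for (x,y,h) in [(220,223,.01),(203,272,.02),(413,250,.01),(406,310,.01),(500,295,.02)]:
    # local patch, remove line by opening
    s=np.zeros_like(m); s[y-32:y+32,x-28:x+28]=m[y-32:y+32,x-28:x+28]
    s=cv2.morphologyEx(s,cv2.MORPH_OPEN,np.ones((9,9)))
    ct=max(cv2.findContours(s,0,2)[0],key=cv2.contourArea); r=cv2.minAreaRect(ct.astype(np.float32)); b=cv2.boxPoints(r)
    Q=ray('top',b,h)[:,:2]; print((x,y),Q.mean(0).round(3),[np.linalg.norm(Q[i]-Q[(i+1)%4]).round(3) for i in range(2)], 'edge angs',[np.degrees(np.arctan2(*(Q[i+1]-Q[i])[::-1])).round(1) for i in range(2)])
m=cv2.inRange(hsv,(100,120,40),(130,255,255)); ct=max(cv2.findContours(m,0,2)[0],key=cv2.contourArea);r=cv2.minAreaRect(ct)
Q=ray('top',cv2.boxPoints(r),0.04); print('tray',Q.mean(0).round(3),Q.round(3))
E
```

```text
base [[ 0.636  0.14   0.01 ]
 [ 0.69  -0.089  0.01 ]
 [ 0.511 -0.128  0.01 ]
 [ 0.459  0.102  0.01 ]]
[np.float64(0.235), np.float64(0.183), np.float64(0.236), np.float64(0.181)]
(220, 223) [0.549 0.258] [np.float64(0.049), np.float64(0.042)] edge angs [np.float64(-80.9), np.float64(-168.3)]
(203, 272) [0.447 0.272] [np.float64(0.053), np.float64(0.099)] edge angs [np.float64(-80.9), np.float64(-167.9)]Traceback (most recent call last):
  File "<stdin>", line 12, in <module>
ValueError: max() iterable argument is empty
```

```bash
python3 - <<'E'
from h import *
im=cv2.imread('pics/top0.png')
print(im[223,220],im[250,413],im[310,406],im[295,500],im[272,203])
P=ray('top',np.array([(268.75,208.75),(358.5,202.5),(363.75,271.75),(270.5,277.5)]),0.01)[:,:2]
ax=(P[0]-P[3]+P[1]-P[2]);ay=(P[0]-P[1]+P[3]-P[2])
th=(np.arctan2(ax[1],ax[0])+np.arctan2(-ay[0],ay[1]))/2
c,s=np.cos(th),np.sin(th);M=np.array([[c,-s],[s,c]])
cor=P.mean(0)+M@[.045,.0775]
print('theta',np.degrees(th),'corner',cor,'seat',cor+M@[-.05,-.025],'rest',cor+M@[-.05,-.155])
g=im.max(axis=2)
for (x,y,h) in [(220,223,.01),(203,272,.02),(413,250,.01),(406,310,.01),(500,295,.02)]:
    m=((g<100)).astype(np.uint8); s=np.zeros_like(m); s[y-32:y+32,x-24:x+24]=m[y-32:y+32,x-24:x+24]
    s=cv2.morphologyEx(s,cv2.MORPH_OPEN,np.ones((11,11)))
    cs=cv2.findContours(s,0,2)[0]
    ct=max(cs,key=cv2.contourArea); r=cv2.minAreaRect(ct.astype(np.float32)); b=cv2.boxPoints(r)
    Q=ray('top',b,h)[:,:2]; print((x,y),Q.mean(0).round(3),[np.linalg.norm(Q[i]-Q[(i+1)%4]).round(3) for i in range(2)], 'edge angs',[np.degrees(np.arctan2(*(Q[i+1]-Q[i])[::-1])).round(1) for i in range(2)],'d seat',np.linalg.norm(Q.mean(0)-(cor+M@[-.05,-.025])).round(3))
hsv=cv2.cvtColor(im,cv2.COLOR_BGR2HSV)
m=cv2.inRange(hsv,(100,120,40),(130,255,255)); ct=max(cv2.findContours(m,0,2)[0],key=cv2.contourArea);r=cv2.minAreaRect(ct)
Q=ray('top',cv2.boxPoints(r),0.04); print('tray',Q.mean(0).round(3),Q.round(3))
print('can top', ray('top',[(239,140)],.17))
st=cor+M@[-.05,-.025]; need([*st,.2],th+np.pi/2)
E
```

```text
[87 85 86] [86 82 82] [86 83 83] [87 85 85] [62 61 60]
theta 12.53181215946876 corner [0.60128704 0.09178738] seat [0.5579028  0.05653391] rest [ 0.58611041 -0.07036893]
(220, 223) [0.577 0.258] [np.float64(0.103), np.float64(0.054)] edge angs [np.float64(1.2), np.float64(-92.5)] d seat 0.203
(203, 272) [0.447 0.272] [np.float64(0.053), np.float64(0.099)] edge angs [np.float64(-80.9), np.float64(-167.9)] d seat 0.242
(413, 250) [ 0.585 -0.241] [np.float64(0.1), np.float64(0.054)] edge angs [np.float64(-2.0), np.float64(-90.3)] d seat 0.299
(406, 310) [ 0.434 -0.242] [np.float64(0.099), np.float64(0.054)] edge angs [np.float64(-1.4), np.float64(-89.4)] d seat 0.324
(500, 295) [ 0.502 -0.468] [np.float64(0.055), np.float64(0.097)] edge angs [np.float64(-80.9), np.float64(-176.2)] d seat 0.527
tray [0.508 0.439 0.04 ] [[0.404 0.501 0.04 ]
 [0.6   0.537 0.04 ]
 [0.612 0.373 0.04 ]
 [0.415 0.343 0.04 ]]
can top [[0.74553719 0.21313505 0.17      ]]Traceback (most recent call last):
  File "<stdin>", line 21, in <module>
  File "h.py", line 30, in need
    print('pos',o['ee_pos'].round(4),'yaw_y',round(np.degrees(a),2),'q6',o['qpos'][5].round(2),'q',o['qpos'].round(2),'cm',d.round(2),'turn',r,'t',round(o['time_s'],2),'F',o['force'].round(1),'w',o['grip_width'].round(4))
                                                                                                                                                                                                    ^^^^^^^^^^^^^^^^^^^^^
AttributeError: 'float' object has no attribute 'round'
```

```bash
sed -i "s/o\['grip_width'\].round(4)/round(float(o['grip_width']),4)/" h.py; python3 - <<'E'
from h import *
need([.50,.04,.20],np.radians(12.5+90)); print(toolax().round(3))
E
```

```text
pos [0.1848 0.5178 0.205 ] yaw_y 70.36 q6 -0.07 q [ 1.16  0.3   1.52 -0.    1.32 -0.07] cm [  0.53 -34.4   45.75] turn -32.142397786961205 t 0.1 F [-0.5 -0.2 -0.5] w 0.0941
[[-0.     0.336  0.942]
 [-0.001  0.942 -0.336]
 [-1.    -0.001 -0.   ]]
```

Request:
{"name": "play_rows", "arguments": {
  "increments": [
    [[0, 0, -2.4, 3.2, 0], [0, 0, -2.4, 3.2, 0], [0, 0, -2.4, 3.2, 0], [0, 0, -2.4, 3.2, 0], [0, 0, -2.4, 3.2, 0], [0, 0, -2.4, 3.2, 0], [0, 0, -2.4, 3.2, 0], [0, 0, -2.4, 3.2, 0], [0, 0, -2.4, 3.2, 0], [0, 0, -2.4, 3.2, 0], [0, 0, -2.4, 3.2, 0], [0, 0, -2.4, 3.2, 0]]
  ]
}}

```text
time_s: 1.1
ee_pos: [0.4503, 0.1157, 0.2054]
eef_rot: [2.628, 1.571, 2.285]
force: [0.5, 1.0, 0.5]
grip_width: 0.0941
```

Request:
{"name": "play_rows", "arguments": {
  "increments": [
    [[0, 0, -2.8, 3.6, -6], [0, 0, -2.8, 3.7, -6], [0, 0, 0, 0, -6.5], [0, 0, 0, 0, -6.6], [0, 0, 0, 0, -7], [0, 0, 0, 0, 0], [0, 0, 0, 0, 0]]
  ]
}}

```text
time_s: 1.68
ee_pos: [0.4981, 0.0506, 0.2053]
eef_rot: [2.985, 1.57, -3.086]
force: [-0.3, -0.0, 0.3]
grip_width: 0.0937
```

```bash
python3 - <<'E'
from h import *
need([.50,.04,.20],np.radians(12.5+90)); grab('wrist','w1.png')
E
```

```text
pos [0.4981 0.0506 0.2053] yaw_y 102.18 q6 -1.76 q [ 0.03  0.19  1.66 -0.    1.29 -1.76] cm [ 0.53 -1.08 -0.04] turn -0.3212870782813694 t 1.68 F [-0.3 -0.   0.3] w 0.0937
```

View pics/w1.png

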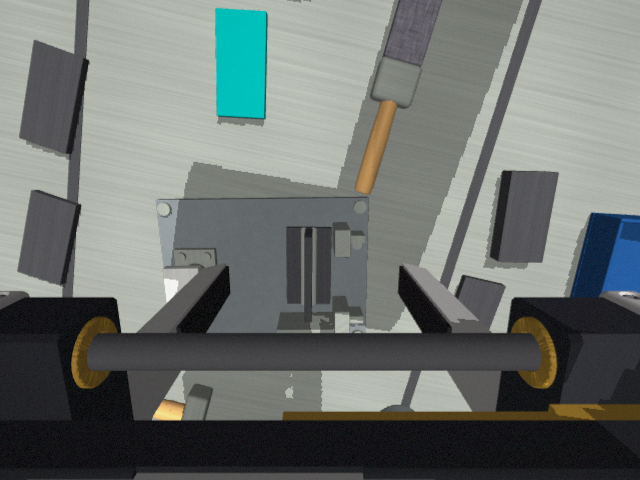

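```bash
python3 - <<'E'
from h import *
im=cv2.imread('pics/w1.png')
cv2.imwrite('pics/w1c.png',cv2.resize(im[180:345,150:390],None,fx=3.3,fy=3.3,interpolation=cv2.INTER_CUBIC))
P=ray('wrist',[(157,199),(368,197.5),(367,331)],.01)[:,:2];print(P.round(4))
d=P[1]-P[0];print(np.linalg.norm(d),np.degrees(np.arctan2(d[1],d[0])))
d=P[2]-P[1];print(np.linalg.norm(d),np.degrees(np.arctan2(d[1],d[0])))
Q=ray('wrist',[(287,227),(331,227),(330,303),(287,303)],.018)[:,:2];print('foot',Q.round(4))
Q=ray('wrist',[(304.5,228),(312.5,228)],.063)[:,:2];print('webtop near',Q.round(4))
E
```

```text
[[ 0.5145 -0.1227]
 [ 0.4641  0.1035]
 [ 0.6206  0.1421]]
0.23174757162802181 102.57502504124722
0.16117916576795557 13.847175640522513
foot [[0.5135 0.0232]
 [0.5033 0.0704]
 [0.591  0.0892]
 [0.6015 0.0405]]
webtop near [[0.5011 0.0414]
 [0.4995 0.0489]]
```

View pics/w1c.png

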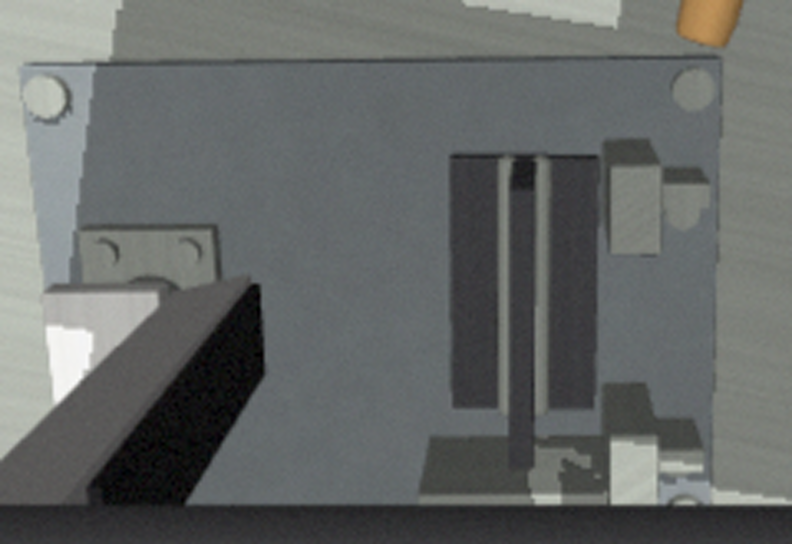

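```bash
python3 - <<'E'
from h import *
need([.5525,.056,.030],np.radians(12.6+90))
E
```

```text
pos [0.4981 0.0507 0.2053] yaw_y 102.15 q6 -1.75 q [ 0.03  0.19  1.66  0.    1.29 -1.75] cm [17.53 -0.63  5.43] turn -0.44799582862170095 t 1.73 F [-0.9 -0.4 -0.5] w 0.0938
```

Request:
{"name": "play_rows", "arguments": {
  "increments": [
    [[0, 0, -0.3, 2.7, -0.4], [0, 0, -0.3, 2.7, 0], [0, 3.5, 0, 0, 0], [0, 3.5, 0, 0, 0], [0, 3.5, 0, 0, 0], [0, 3.5, 0, 0, 0], [0, 3.5, 0, 0, 0], [0, 0, 0, 0, 0], [0, 0, 0, 0, 0]]
  ]
}}

```text
time_s: 2.48
ee_pos: [0.5516, 0.0567, 0.03]
eef_rot: [2.958, 1.568, -3.104]
force: [0.2, 1.6, 0.2]
grip_width: 0.0939
```

Request:
{"name": "play_rows", "arguments": {
  "increments": [
    [[255, 0, 0, 0, 0], [255, 0, 0, 0, 0], [255, 0, 0, 0, 0], [255, 0, 0, 0, 0], [255, 0, 0, 0, 0], [255, 0, 0, 0, 0], [255, 0, 0, 0, 0], [255, 0, 0, 0, 0], [255, 0, 0, 0, 0], [255, 0, 0, 0, 0]]
  ],
  "newtons": 50
}}

```text
time_s: 3.32
ee_pos: [0.5522, 0.0565, 0.0304]
eef_rot: [3.005, 1.571, -3.055]
force: [-0.9, 0.2, 0.8]
grip_width: 0.031
```

```bash
python3 - <<'E'
from h import *
need([.5525,.056,.030],np.radians(12.6+90)); grab('wrist','w2.png')
E
```

```text
pos [0.5522 0.0565 0.0304] yaw_y 102.8 q6 -1.76 q [ 0.04  0.52  1.66 -0.    0.96 -1.76] cm [ 0.04 -0.06  0.02] turn 0.195339651941987 t 3.32 F [-0.9  0.2  0.8] w 0.031
```

View pics/w2.png

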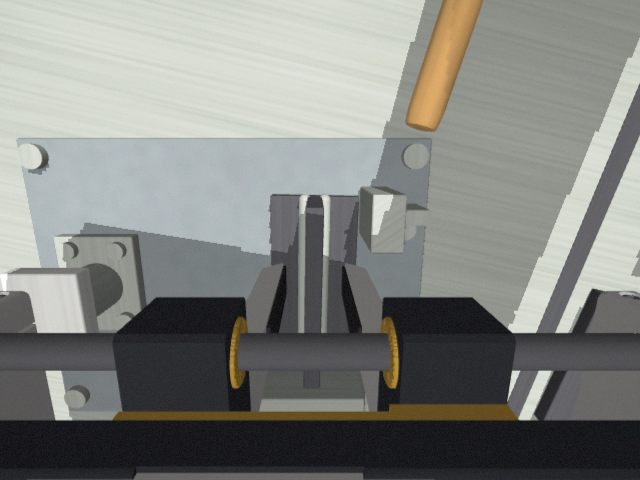

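Request:
{"name": "play_rows", "arguments": {
  "increments": [
    [[255, 0, 0, 0, 0], [255, 0, 0, 0, 0], [255, 0, 0, 0, 0], [255, 0, 0, 0, 0], [255, 0, 0, 0, 0], [255, 0, 0, 0, 0], [255, 0, 0, 0, 0]]
  ]
}}

```text
time_s: 3.95
ee_pos: [0.5522, 0.0565, 0.0305]
eef_rot: [-0.552, 1.571, -0.329]
force: [1.2, -0.8, -1.6]
grip_width: 0.0077
```

Request:
{"name": "play_rows", "arguments": {
  "increments": [
    [[255, -2, 0, 0, 0], [255, -3, 0, 0, 0], [255, -3, 0, 0, 0], [255, -3, 0, 0, 0], [255, -3, 0, 0, 0], [255, -2, 0, 0, 0], [255, 0, 0, 0, 0]]
  ]
}}

```text
time_s: 4.53
ee_pos: [0.5534, 0.0566, 0.1943]
eef_rot: [-0.181, 1.565, 0.042]
force: [0.6, -0.5, -5.1]
grip_width: 0.0078
```

```bash
python3 - <<'E'
from h import *
need([.508,.439,.185],np.radians(10+90)); grab('wrist','w3.png')
E
```

```text
pos [0.5534 0.0566 0.1943] yaw_y 102.8 q6 -1.76 q [ 0.04  0.32  1.52  0.    1.29 -1.76] cm [ 0.91 38.29  4.03] turn 2.7982699445427626 t 4.53 F [ 0.6 -0.5 -5.1] w 0.0078
```

View pics/w3.png

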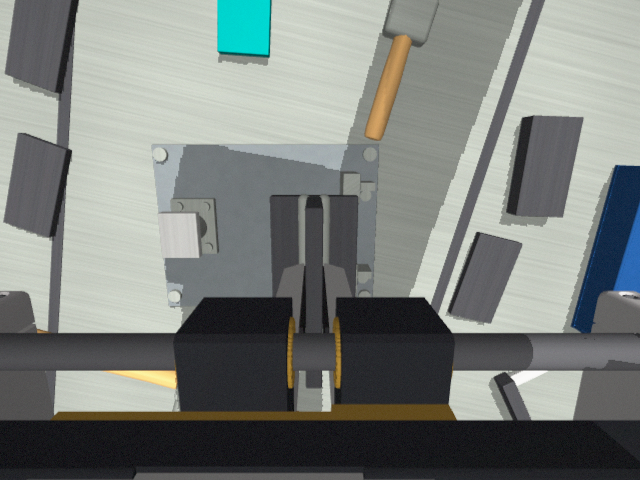

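Request:
{"name": "play_rows", "arguments": {
  "increments": [
    [[255, 0, 3.8, 0.4, 0], [255, 0, 3.8, 0.4, 0], [255, 0, 3.8, 0.4, 0], [255, 0, 3.8, 0.4, 0], [255, 0, 3.8, 0.4, 0], [255, 0, 3.8, 0.4, 0], [255, 0, 3.8, 0.4, 0], [255, 0, 3.8, 0.4, 0], [255, 0, 3.8, 0.4, 0], [255, 0, 3.8, 0.4, 1], [255, 0, 0, 0, 1.5], [255, 0, 0, 0, 0]]
  ]
}}

```text
time_s: 5.58
ee_pos: [0.5055, 0.4371, 0.1865]
eef_rot: [-2.668, 1.566, -2.487]
force: [0.4, -0.5, -5.1]
grip_width: 0.0078
```

```bash
python3 - <<'E'
from h import *
need([.508,.439,.030],np.radians(10+90)); grab('wrist','w4.png'); grab('top','top1.png')
E
```

```text
pos [0.5055 0.4371 0.1865] yaw_y 100.38 q6 -1.09 q [ 0.66  0.59  1.16  0.    1.4  -1.09] cm [15.65  0.17  0.35] turn 0.38394845346581735 t 5.58 F [ 0.4 -0.5 -5.1] w 0.0078
```

View pics/w4.png

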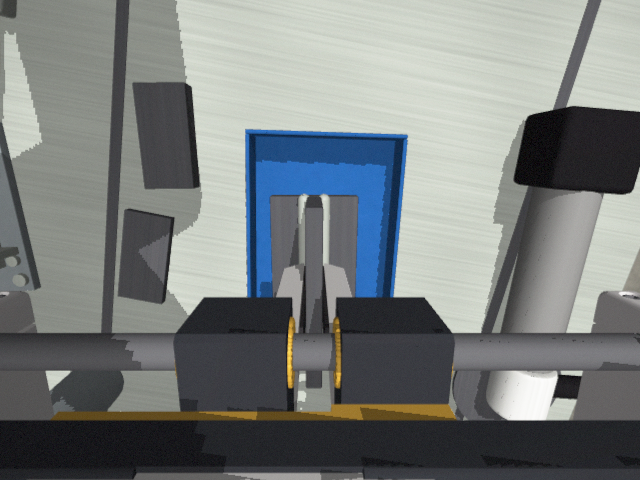

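View pics/top1.png

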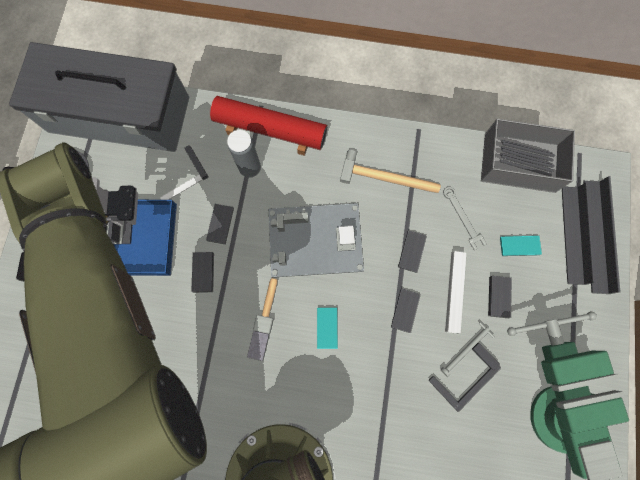

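Request:
{"name": "play_rows", "arguments": {
  "increments": [
    [[255, 3, 0, 0.3, 0], [255, 3.5, 0.2, 0, 0], [255, 3.5, 0, 0, 0], [255, 3.5, 0, 0, 0], [255, 1.7, 0, 0, 0], [255, 0.9, 0, 0, 0], [255, 0, 0, 0, 0], [255, 0, 0, 0, 0]]
  ]
}}

```text
time_s: 6.35
ee_pos: [0.5103, 0.438, 0.0303]
eef_rot: [0.427, 1.57, 0.606]
force: [0.6, -0.3, -4.2]
grip_width: 0.0074
```

Request:
{"name": "play_rows", "arguments": {
  "increments": [
    [[190, 0, 0, 0, 0], [190, 0, 0, 0, 0], [190, 0, 0, 0, 0], [190, 0, 0, 0, 0], [190, -2, 0, 0, 0], [190, -3.5, 0, 0, 0], [190, -3.5, 0, 0, 0], [190, -3.5, 0, 0, 0], [190, -3, 0, 0, 0], [190, 0, 0, 0, 0]]
  ]
}}

```text
time_s: 7.18
ee_pos: [0.5112, 0.4398, 0.1925]
eef_rot: [0.475, 1.56, 0.655]
force: [0.2, 0.1, -0.0]
grip_width: 0.0242
```

```bash
python3 - <<'E'
from h import *
need([.447,.272,.18],np.radians(12+90)); grab('wrist','w5.png')
E
```

```text
pos [0.5112 0.4398 0.1925] yaw_y 100.31 q6 -1.09 q [ 0.66  0.59  1.14 -0.    1.4  -1.09] cm [  1.09 -15.37  -9.33] turn -1.6924340318436017 t 7.18 F [ 0.2  0.1 -0. ] w 0.0242
```

View pics/w5.png

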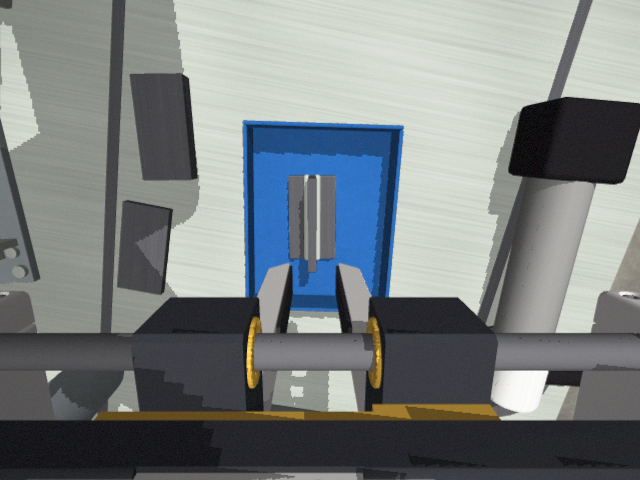

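```bash
cat >> h.py <<'E'
def plate(fn,uv,h,obs=None,half=75,thr=110,show=None,name='wrist'):
    im=cv2.imread('pics/'+fn); g=im.max(axis=2); x,y=uv
    m=np.zeros_like(g); y0,x0=max(0,y-half),max(0,x-half); m[y0:y+half,x0:x+half]=(g[y0:y+half,x0:x+half]<thr)
    m=cv2.morphologyEx(m,cv2.MORPH_OPEN,np.ones((19,19)))
    n,l=cv2.connectedComponents(m); s=(l==l[y,x]).astype(np.uint8)
    ct=max(cv2.findContours(s,0,2)[0],key=cv2.contourArea)
    hull=ct
    W=ray(name,ct[:,0,:],h,obs)[:,:2]
    r=cv2.minAreaRect((W*1000).astype(np.float32)); b=cv2.boxPoints(r)/1000
    e=[b[1]-b[0],b[2]-b[1]]; L=max(e,key=np.linalg.norm); a=np.degrees(np.arctan2(L[1],L[0]))
    a=(a+90)%180-90
    print('plate',uv,np.array(r[0]).round(1),'size',np.array(r[1]).round(1),'long ang',a.round(2)); return np.array(r[0])/1000,a
E
python3 - <<'E'
from h import *
plate('w5.png',(155,127),.02); plate('w5.png',(145,230),.01)
for n,p in [('p1',(160,127)),]:
    im=cv2.imread('pics/w5.png'); cv2.imwrite('pics/w5c.png',cv2.resize(im[60:300,100:220],None,fx=2.5,fy=2.5))
E
```

```text
plate (155, 127) [446.3 279.7] size [98.3 55.1] long ang 10.62
plate (145, 230) [547.4 263.1] size [44.  52.5] long ang -85.36
```

View pics/w5c.png

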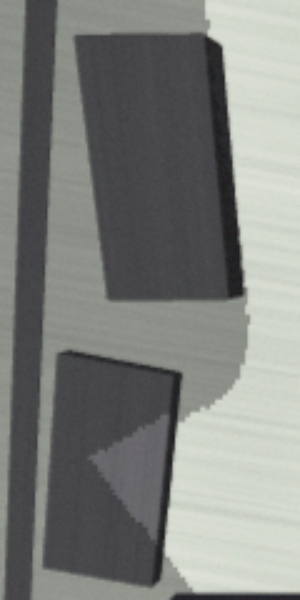

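```bash
cat >> h.py <<'E'
def quad(uvs,h,name='wrist',obs=None):
    W=ray(name,uvs,h,obs)[:,:2]; L=[np.linalg.norm(W[i]-W[(i+1)%4]) for i in range(4)]
    i=0 if L[0]>L[1] else 1
    d1=W[(i+1)%4]-W[i]; d2=W[(i+2)%4]-W[(i+3)%4]; d=d1+d2
    a=(np.degrees(np.arctan2(d[1],d[0]))+90)%180-90
    print('quad c',W.mean(0).round(4),'L',np.round(L,4),'ang',a.round(2)); return W.mean(0),a
E
python3 - <<'E'
from h import *
c=np.array([(75,36),(206,37),(228,298),(107,299)])/2.5+(100,60)
p,a=quad(c,.02)
need([*p,.15],np.radians(a+90))
E
```

```text
quad c [0.4476 0.2775] L [0.049  0.0968 0.0486 0.0975] ang 10.46
pos [0.5106 0.4393 0.1888] yaw_y 100.3 q6 -1.09 q [ 0.66  0.59  1.15 -0.    1.4  -1.09] cm [  3.78 -14.8   -9.12] turn -0.15488998405070215 t 7.23 F [ 0.2 -0.5 -0.4] w 0.0241
```

Request:
{"name": "play_rows", "arguments": {
  "increments": [
    [[0, 0, -2.96, -1.82, 0], [0, 0, -2.96, -1.82, 0], [0, 0, -2.96, -1.82, 0], [0, 0, -2.96, -1.82, 0], [0, 0, -2.96, -1.82, -0.2], [0, 3, 0, 0, 0], [0, 3, 0, 0, 0], [0, 3, 0, 0, 0], [0, 0, 0, 0, 0], [0, 0, 0, 0, 0]]
  ]
}}

```text
time_s: 8.07
ee_pos: [0.4459, 0.2762, 0.0936]
eef_rot: [-2.837, 1.568, -2.654]
force: [-0.0, -0.0, 1.0]
grip_width: 0.0872
```

```bash
python3 - <<'E'
from h import *
need([.4476,.2775,.004],np.radians(10.46+90)); grab('wrist','w6.png')
E
```

```text
pos [0.4459 0.2762 0.0936] yaw_y 100.5 q6 -1.27 q [ 0.48  0.37  1.71 -0.    1.07 -1.27] cm [8.96 0.1  0.22] turn 0.03874760561575737 t 8.07 F [-0. -0.  1.] w 0.0872
```

View pics/w6.png

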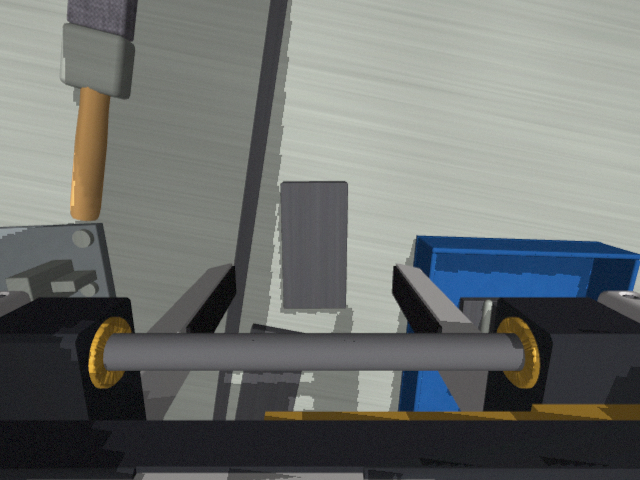

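Request:
{"name": "play_rows", "arguments": {
  "increments": [
    [[60, 0, 0.1, 0.2, 0], [60, 1, 0, 0, 0], [60, 2, 0, 0, 0], [60, 3, 0, 0, 0], [60, 2.5, 0, 0, 0], [60, 0.4, 0, 0, 0], [60, 0, 0, 0, 0], [255, 0, 0, 0, 0], [255, 0, 0, 0, 0], [255, 0, 0, 0, 0], [255, 0, 0, 0, 0], [255, 0, 0, 0, 0]]
  ],
  "newtons": 50
}}

```text
time_s: 9.12
ee_pos: [0.449, 0.2781, 0.0066]
eef_rot: [0.208, 1.569, 0.392]
force: [-0.7, -2.2, 7.4]
grip_width: 0.0493
```

Request:
{"name": "play_rows", "arguments": {
  "increments": [
    [[255, 0, 0, 0, 0], [255, 0, 0, 0, 0], [255, -1.5, 0, 0, 0], [255, -3, 0, 0, 0], [255, -3, 0, 0, 0], [255, -3, 0, 0, 0], [255, -3, 0, 0, 0], [255, 0, 0, 0, 0]]
  ]
}}

```text
time_s: 9.78
ee_pos: [0.4501, 0.2789, 0.1458]
eef_rot: [0.309, 1.563, 0.492]
force: [1.3, 0.0, -4.4]
grip_width: 0.0498
```

```bash
python3 - <<'E'
from h import *
# target: plate centre at seat pulled back 8 mm from both fences
th=np.radians(12.6); M=np.array([[np.cos(th),-np.sin(th)],[np.sin(th),np.cos(th)]]); cor=np.array([.6035,.094])
t=cor+M@[-.058,-.032]; print(t)
need([*t,.14],th+np.pi/2); grab('wrist','w7.png')
E
```

```text
[0.55387741 0.05011836]
pos [0.4501 0.2789 0.1458] yaw_y 100.5 q6 -1.27 q [ 0.49  0.31  1.66  0.    1.17 -1.27] cm [  0.57 -24.39   6.03] turn -2.1023129339640336 t 9.78 F [ 1.3  0.  -4.4] w 0.0498
```

View pics/w7.png

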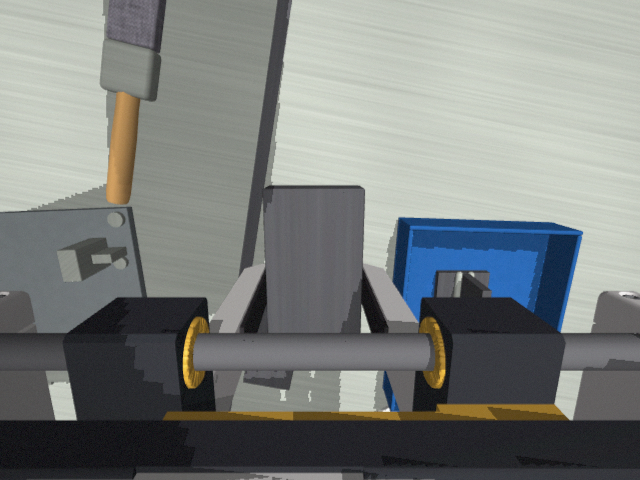

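```bash
cat >> h.py <<'E'
def held(uvs,h,name='wrist'):
    "point(s) -> offset from TCP in tool y,z (m)"
    o=ctrl.get_obs(); W=ray(name,uvs,o['ee_pos'][2]+h); return ((W-o['ee_pos'])@toolax(o)).round(4)
E
python3 - <<'E'
from h import *
print(held([(265,186),(364,186)],.0135))
o=ctrl.get_obs();print(o['force'],o['time_s'])
E
```

```text
[[-0.0138 -0.0244 -0.0521]
 [-0.0137  0.0232 -0.0521]]
[ 0.08260903  0.37119327 -7.34407111] 9.8333
```

Request:
{"name": "play_rows", "arguments": {
  "increments": [
    [[255, 0, -3.05, 0.75, 0], [255, 0, -3.05, 0.75, 0], [255, 0, -3.05, 0.75, 0], [255, 0, -3.05, 0.75, 0], [255, 0, -3.05, 0.75, 0], [255, 0, -3.05, 0.75, 0], [255, 0, -3.05, 0.75, 0], [255, 0, -3.05, 0.75, 0], [255, 0, 0, 0, -2.1], [255, 0, 0, 0, 0], [255, 0, 0, 0, 0]]
  ]
}}

```text
time_s: 10.75
ee_pos: [0.5508, 0.0491, 0.1383]
eef_rot: [2.877, 1.567, 3.095]
force: [-0.0, 0.2, -7.4]
grip_width: 0.0497
```

```bash
cat >> h.py <<'E'
th=np.radians(12.6); J=np.array([[np.cos(th),-np.sin(th)],[np.sin(th),np.cos(th)]]); cor=np.array([.6035,.094])
def jig(x,y): return cor+J@[x,y]
def injig(p): return J.T@(np.array(p)[:2]-cor)
E
python3 - <<'E'
from h import *
print(injig(ctrl.get_obs()['ee_pos']))
need([*jig(-.056,-.032),.02],th+np.pi/2); grab('wrist','w8.png')
E
```

```text
[-0.06124837 -0.03235765]
pos [0.5508 0.0491 0.1383] yaw_y 102.53 q6 -1.77 q [ 0.02  0.37  1.59  0.    1.19 -1.77] cm [11.83  0.03  0.56] turn -0.07494968253852072 t 10.75 F [-0.   0.2 -7.4] w 0.0497
```

View pics/w8.png

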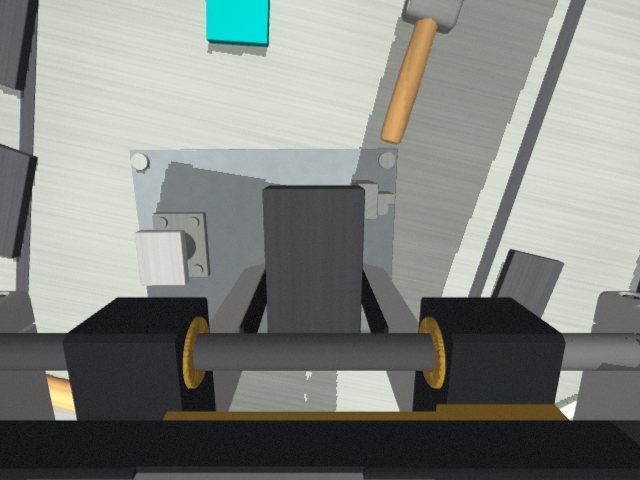

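Request:
{"name": "play_rows", "arguments": {
  "increments": [
    [[255, 2, 0, 0, 0], [255, 3, 0, 0, 0], [255, 3, 0, 0, 0], [255, 2.2, 0, 0, 0], [255, 1.4, 0, 0, 0], [255, 0, 0, 0, 0], [255, 0, 0, 0, 0]]
  ]
}}

```text
time_s: 11.38
ee_pos: [0.5512, 0.0497, 0.024]
eef_rot: [2.916, 1.569, 3.136]
force: [-0.2, -0.6, -6.3]
grip_width: 0.0497
```

```bash
python3 - <<'E'
from h import *
print(injig(ctrl.get_obs()['ee_pos']))
need([*jig(-.048,-.025),.02],th+np.pi/2); grab('wrist','w9.png')
E
```

```text
[-0.06066786 -0.03183789]
pos [0.5512 0.0497 0.024 ] yaw_y 102.63 q6 -1.77 q [ 0.02  0.52  1.67  0.    0.95 -1.77] cm [0.4  0.68 1.27] turn 0.027567314075241725 t 11.38 F [-0.2 -0.6 -6.3] w 0.0497
```

View pics/w9.png

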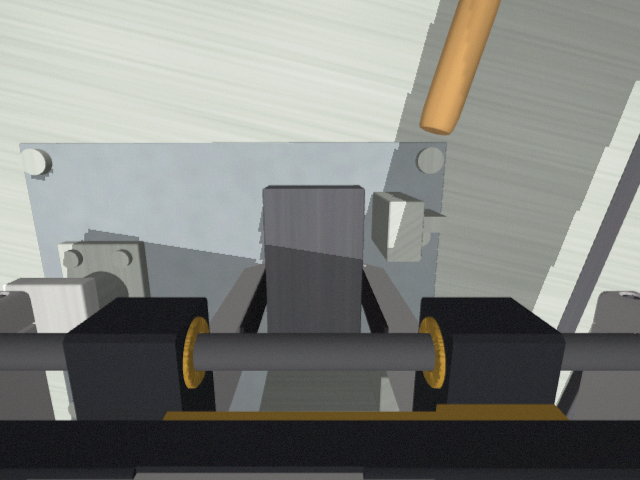

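Request:
{"name": "play_rows", "arguments": {
  "increments": [
    [[255, 0.35, 0, 0, 0], [255, 0, 0.3, 0, 0], [255, 0, 0.3, 0, 0], [255, 0, 0.1, 0, 0], [255, 0, 0, 0, 0], [255, 0, 0, 0, 0]]
  ]
}}

```text
time_s: 11.93
ee_pos: [0.5503, 0.0559, 0.0212]
eef_rot: [-0.228, 1.57, -0.007]
force: [-0.4, 0.9, -7.4]
grip_width: 0.0496
```

```bash
cat > s.py <<'E'
from h import *
o=ctrl.get_obs(); F=o['force']; print('jig',injig(o['ee_pos']).round(4),'z',o['ee_pos'][2].round(4),'Fjig',(J.T@F[:2]).round(1),F[2].round(1),'yaw',np.degrees(np.arctan2(*toolax(o)[1::-1,1])).round(2),'w',round(float(o['grip_width']),4),'t',o['time_s'])
E
python3 s.py
```

```text
jig [-0.0602 -0.0256] z 0.0212 Fjig [-0.2  1. ] -7.4 yaw 102.61 w 0.0496 t 11.9333
```

Request:
{"name": "play_rows", "arguments": {
  "increments": [
    [[255, 0.3, 0, 0, 0], [255, 0, 0, 0.3, 0], [255, 0, 0, 0.4, 0], [255, 0, 0, 0.2, 0], [255, 0, 0.15, 0, 0], [255, 0, 0.15, 0, 0], [255, 0, 0, 0, 0], [255, 0, 0, 0, 0]]
  ]
}}

```text
time_s: 12.6
ee_pos: [0.5588, 0.0599, 0.018]
eef_rot: [-1.094, 1.569, -0.874]
force: [2.8, -7.5, -9.1]
grip_width: 0.0493
```

```bash
python3 s.py
```

```text
jig [-0.051  -0.0235] z 0.018 Fjig [ 1.1 -8. ] -9.1 yaw 102.6 w 0.0493 t 12.6
```

Request:
{"name": "play_rows", "arguments": {
  "increments": [
    [[255, 0, 0, 0.2, 0], [255, 0, 0, 0.1, 0], [255, 0, 0, 0, 0]]
  ]
}}

```text
time_s: 12.85
ee_pos: [0.5613, 0.0605, 0.0179]
eef_rot: [-2.056, 1.569, -1.836]
force: [0.2, -7.0, -8.0]
grip_width: 0.0491
```

```bash
python3 s.py
```

```text
jig [-0.0485 -0.0235] z 0.0179 Fjig [-1.4 -6.9] -8.0 yaw 102.6 w 0.0491 t 12.85
```

Request:
{"name": "play_rows", "arguments": {
  "increments": [
    [[255, 0, 0, 0.2, 0], [255, 0, 0, 0.1, 0], [255, 0, 0, 0, 0]]
  ]
}}

```text
time_s: 13.1
ee_pos: [0.5615, 0.0606, 0.0173]
eef_rot: [-3.037, 1.563, -2.817]
force: [-17.4, -11.7, 2.8]
grip_width: 0.0495
```

```bash
python3 s.py
```

```text
jig [-0.0482 -0.0235] z 0.0173 Fjig [-19.5  -7.6] 2.8 yaw 102.61 w 0.0495 t 13.1
```

Request:
{"name": "play_rows", "arguments": {
  "increments": [
    [[255, 0.2, 0, -0.1, 0], [255, 0.1, 0, 0, 0], [255, 0, 0, 0, 0]]
  ]
}}

```text
time_s: 13.35
ee_pos: [0.5617, 0.0606, 0.0166]
eef_rot: [-2.889, 1.566, -2.67]
force: [-23.3, -12.1, 25.7]
grip_width: 0.05
```

```bash
python3 s.py
```

```text
jig [-0.0481 -0.0235] z 0.0166 Fjig [-25.4  -6.7] 25.7 yaw 102.6 w 0.05 t 13.35
```

Request:
{"name": "play_rows", "arguments": {
  "increments": [
    [[60, 0, 0, 0, 0], [60, 0, 0, 0, 0], [60, 0, 0, 0, 0], [60, 0, 0, 0, 0], [60, -2, 0, 0, 0], [60, -3.5, 0, 0, 0], [60, -3.5, 0, 0, 0], [60, -3.5, 0, 0, 0], [60, -2, 0, 0, 0], [60, 0, 0, 0, 0]]
  ]
}}

```text
time_s: 14.18
ee_pos: [0.5652, 0.062, 0.165]
eef_rot: [-0.168, 1.563, 0.052]
force: [-0.4, 0.6, 0.4]
grip_width: 0.0717
```

```bash
python3 - <<'E'
from h import *
need([.502,-.468,.16],np.radians(12+90)); grab('wrist','w10.png')
E
python3 s.py
```

```text
pos [0.5652 0.062  0.165 ] yaw_y 102.61 q6 -1.75 q [ 0.04  0.37  1.52  0.    1.24 -1.75] cm [  0.43 -50.34 -17.74] turn 0.6080931667013862 t 14.18 F [-0.4  0.6  0.4] w 0.0717
jig [-0.0453 -0.0227] z 0.1621 Fjig [ 0.4 -0.4] -0.8 yaw 102.61 w 0.0723 t 14.2333
```

View pics/w10.png

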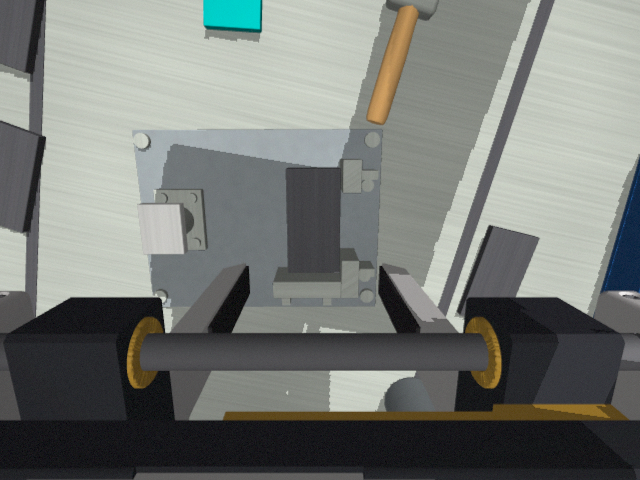

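Request:
{"name": "play_rows", "arguments": {
  "increments": [
    [[0, 0, 0, 0, 4], [0, 0, 0, 0, 4], [0, 0, 0, 0, 0]]
  ]
}}

```text
time_s: 14.48
ee_pos: [0.5628, 0.0618, 0.1585]
eef_rot: [3.087, 1.569, -3.12]
force: [0.5, 0.8, 0.4]
grip_width: 0.0884
```

```bash
python3 - <<'E'
from h import *
need([.54,-.44,.18],np.radians(94)); 
E
```

```text
pos [0.5628 0.0618 0.1585] yaw_y 94.41 q6 -1.6 q [ 0.04  0.38  1.53  0.    1.24 -1.6 ] cm [ -2.14 -49.86  -6.14] turn 0.4140682195569632 t 14.48 F [0.5 0.8 0.4] w 0.0884
```

Request:
{"name": "play_rows", "arguments": {
  "increments": [
    [[0, -1, -3.9, -0.4, 0], [0, -1, -3.9, -0.4, 0], [0, -1, -3.9, -0.4, 0], [0, -1, -3.9, -0.4, 0], [0, 0, -4, -0.4, 0], [0, 0, -4, -0.4, 0], [0, 0, -4, -0.4, 0], [0, 0, -4, -0.4, 0], [0, 0, -4, -0.4, 0], [0, 0, -4, -0.4, 0], [0, 0, -4, -0.4, 0], [0, 0, 0, 0, 0]]
  ]
}}

```text
time_s: 15.48
ee_pos: [0.5524, -0.3823, 0.1975]
eef_rot: [2.83, 1.568, 2.908]
force: [0.6, -0.3, -0.1]
grip_width: 0.0942
```

```bash
python3 - <<'E'
from h import *
need([.54,-.44,.18],np.radians(94));  grab('wrist','w11.png')
E
```

```text
pos [ 0.5524 -0.3823  0.1975] yaw_y 94.46 q6 -2.31 q [-0.66  0.59  1.13 -0.    1.43 -2.31] cm [ 1.75 -5.66 -1.69] turn 0.4581134843883674 t 15.48 F [ 0.6 -0.3 -0.1] w 0.0942
```

View pics/w11.png

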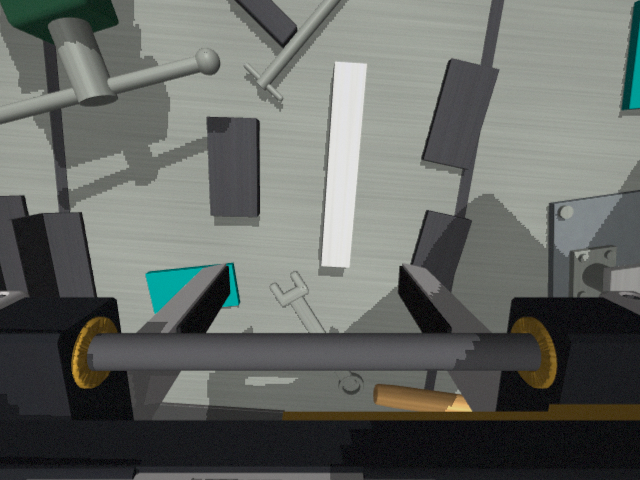

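```bash
python3 - <<'E'
from h import *
im=cv2.imread('pics/w11.png'); cv2.imwrite('pics/w11c.png',cv2.resize(im[40:240,180:380],None,fx=3.5,fy=3.5,interpolation=cv2.INTER_CUBIC))
print('ball',ray('wrist',[(207,62)]*3,.05).round(3)[0],ray('wrist',[(207,62)],.1).round(3),ray('wrist',[(207,62)],.15).round(3))
for h in (.01,.02): plate('w11.png',(232,167),h)
# ball triangulate with top
K,M,p=cam('wrist');
def line(n,uv):
    a=ray(n,[uv],0.)[0]; b=ray(n,[uv],.2)[0]; return a,b
a,b=line('wrist',(207,62)); c,d=line('top',(511,331))
A=np.c_[b-a,-(d-c)]; s=np.linalg.lstsq(A,c-a,rcond=None)[0]; print('ball tri',a+(b-a)*s[0],c+(d-c)*s[1])
E
```

```text
ball [ 0.414 -0.485  0.05 ] [[ 0.426 -0.47   0.1  ]] [[ 0.437 -0.454  0.15 ]]
plate (232, 167) [ 507.2 -468.1] size [105.2  53.3] long ang 2.43
plate (232, 167) [ 506.7 -465.8] size [102.3  51.9] long ang 2.43
ball tri [ 0.4183008  -0.47936243  0.06795282] [ 0.41712539 -0.4835596   0.06949058]
```

View pics/w11c.png

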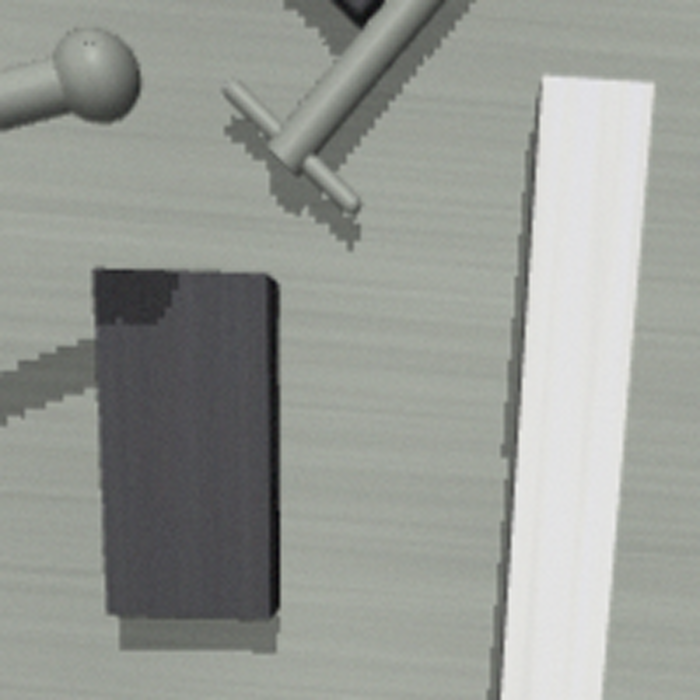

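```bash
python3 - <<'E'
from h import *
c=np.array([(95,270),(268,273),(271,617),(107,614)])/3.5+(180,40)
p,a=quad(c,.02); quad(c,.01)
need([*p,.006],np.radians(a+90)); 
E
```

```text
quad c [ 0.5055 -0.4666] L [0.049  0.0988 0.0495 0.0987] ang 2.71
quad c [ 0.506  -0.4689] L [0.0503 0.1016 0.0509 0.1014] ang 2.71
pos [ 0.5531 -0.3793  0.1975] yaw_y 94.51 q6 -2.31 q [-0.66  0.58  1.14 -0.    1.42 -2.31] cm [19.15 -8.36 -5.4 ] turn 1.8044737166242404 t 15.53 F [ 0.9  0.6 -0.3] w 0.0939
```

Request:
{"name": "play_rows", "arguments": {
  "increments": [
    [[40, 0, -2.8, -1.8, 0], [40, 0, -2.8, -1.8, 0], [40, 0, -2.8, -1.8, 1.8], [40, 3, 0, 0, 0], [40, 3.5, 0, 0, 0], [40, 3.5, 0, 0, 0], [40, 2, 0, 0, 0], [40, 0, 0, 0, 0], [40, 0, 0, 0, 0]]
  ]
}}

```text
time_s: 16.28
ee_pos: [0.5075, -0.4633, 0.0794]
eef_rot: [2.245, 1.569, 2.296]
force: [-0.2, 0.3, 1.6]
grip_width: 0.0792
```

```bash
python3 - <<'E'
from h import *
need([.5055,-.4666,.007],np.radians(92.7));  grab('wrist','w12.png')
E
```

```text
pos [ 0.5075 -0.4633  0.0794] yaw_y 92.91 q6 -2.41 q [-0.79  0.72  1.2   0.    1.23 -2.41] cm [ 7.23 -0.33 -0.2 ] turn 0.21327565224450126 t 16.28 F [-0.2  0.3  1.6] w 0.0792
```

View pics/w12.png

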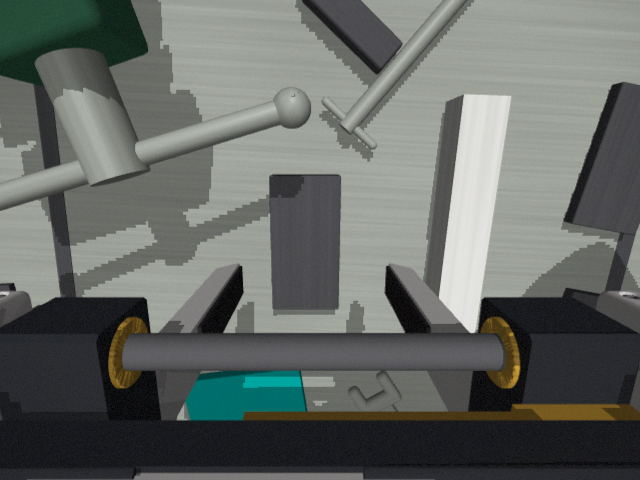

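```bash
python3 - <<'E'
from h import *
p,a=quad([(269,176),(340,176),(339,309),(273,309)],.02)
need([*p,.007],np.radians(a+90))
E
```

```text
quad c [ 0.5057 -0.4713] L [0.0493 0.0999 0.0503 0.0999] ang 3.21
pos [ 0.508  -0.4641  0.0812] yaw_y 92.89 q6 -2.41 q [-0.79  0.72  1.2   0.    1.23 -2.41] cm [ 7.42 -0.7  -0.27] turn -0.3191042257743961 t 16.33 F [ 1.  -0.2  0.5] w 0.0787
```

Request:
{"name": "play_rows", "arguments": {
  "increments": [
    [[40, 0, -0.65, -0.25, -0.3], [40, 2.5, 0, 0, 0], [40, 3, 0, 0, 0], [40, 1.8, 0, 0, 0], [40, 0, 0, 0, 0], [40, 0, 0, 0, 0], [255, 0, 0, 0, 0], [255, 0, 0, 0, 0], [255, 0, 0, 0, 0], [255, 0, 0, 0, 0], [255, 0, 0, 0, 0], [255, 0, 0, 0, 0]]
  ],
  "newtons": 50
}}

```text
time_s: 17.33
ee_pos: [0.5053, -0.471, 0.0077]
eef_rot: [-0.137, 1.57, -0.082]
force: [-1.5, 3.9, 4.9]
grip_width: 0.0494
```

```bash
python3 - <<'E'
from h import *
need([.5057,-.4713,.007],np.radians(93)) 
E
```

```text
pos [ 0.5053 -0.471   0.0077] yaw_y 93.1 q6 -2.43 q [-0.8   0.81  1.22  0.    1.11 -2.43] cm [ 0.07 -0.04  0.04] turn 0.1016944937366374 t 17.33 F [-1.5  3.9  4.9] w 0.0494
```

Request:
{"name": "play_rows", "arguments": {
  "increments": [
    [[255, 0, 0, 0, 0], [255, -2, 0, 0, 0], [255, -3.5, 0, 0, 0], [255, -3.5, 0, 0, 0], [255, -3.5, 0, 0, 0], [255, -3.5, 0, 0, 0], [255, 0, 0, 0, 0], [255, 0, 0, 0, 0]]
  ]
}}

```text
time_s: 18.0
ee_pos: [0.5053, -0.4713, 0.1675]
eef_rot: [-0.897, 1.569, -0.843]
force: [-0.2, -0.4, -9.7]
grip_width: 0.0496
```

```bash
python3 - <<'E'
from h import *
grab('wrist','w13.png')
need([*jig(-.060,-.032),.17],th+np.pi/2) 
E
```

```text
pos [ 0.5046 -0.4706  0.165 ] yaw_y 93.09 q6 -2.43 q [-0.8   0.65  1.1  -0.    1.39 -2.43] cm [-0.42 51.7   7.53] turn -9.507576972696484 t 18.05 F [-0.3  1.1 -8.5] w 0.0494
```

View pics/w13.png

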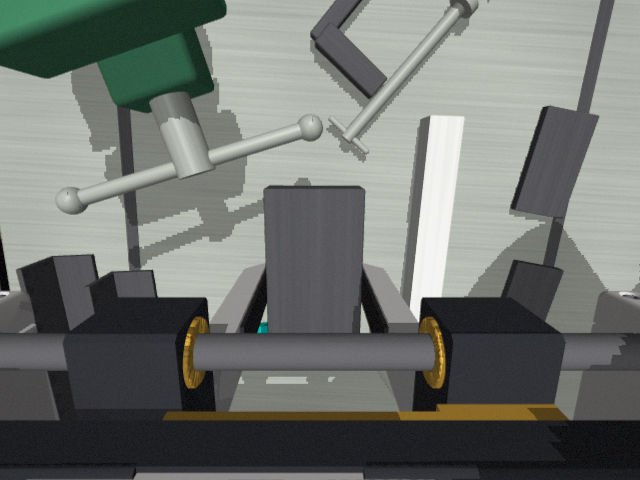

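Held identically (near end at row 186). Travel to the jig.

Request:
{"name": "play_rows", "arguments": {
  "increments": [
    [[255, 0, 4, 0.55, 0], [255, 0, 4, 0.55, 0], [255, 0, 4, 0.55, 0], [255, 0, 4, 0.55, 0], [255, 0, 4, 0.55, 0], [255, 0, 4, 0.55, 0], [255, 0, 4, 0.55, 0], [255, 0, 4, 0.55, 0], [255, 0, 4, 0.55, 0], [255, 0, 4, 0.55, 0], [255, 0, 4, 0.55, 0], [255, 0, 4, 0.55, 0]]
  ]
}}

```text
time_s: 19.05
ee_pos: [0.5436, 0.0138, 0.1641]
eef_rot: [3.062, 1.566, 3.116]
force: [1.1, -0.0, -7.7]
grip_width: 0.0493
```

Request:
{"name": "play_rows", "arguments": {
  "increments": [
    [[255, 0, 3.5, 0.8, -5], [255, 0, 0, 0, -4.5], [255, 0, 0, 0, 0], [255, 0, 0, 0, 0]]
  ]
}}

```text
time_s: 19.38
ee_pos: [0.5502, 0.047, 0.1647]
eef_rot: [3.014, 1.567, -3.052]
force: [0.1, -1.1, -7.7]
grip_width: 0.0494
```

```bash
python3 - <<'E'
from h import *
need([*jig(-.060,-.032),.05],th+np.pi/2)
print(held([(264,186),(364,186)],.0135)); 
E
python3 s.py
```

```text
pos [0.5502 0.047  0.1647] yaw_y 102.48 q6 -1.77 q [ 0.02  0.34  1.56 -0.    1.24 -1.77] cm [11.47  0.22  0.27] turn -0.11737889902545245 t 19.38 F [ 0.1 -1.1 -7.7] w 0.0494
[[-0.0133 -0.025  -0.0521]
 [-0.0133  0.0232 -0.0521]]
jig [-0.0623 -0.0342] z 0.1647 Fjig [-0.1 -1.1] -7.7 yaw 102.48 w 0.0494 t 19.3833
```

Request:
{"name": "play_rows", "arguments": {
  "increments": [
    [[255, 2.5, 0.2, 0.2, 0], [255, 3, 0, 0, 0], [255, 3, 0, 0, 0], [255, 2.5, 0, 0, 0], [255, 1.2, 0, 0, 0], [255, 0, 0.3, 0, 0], [255, 0, 0.3, 0.2, 0], [255, 0, 0, 0.3, 0], [255, 0, 0, 0, 0], [255, 0, 0, 0, 0]]
  ]
}}

```text
time_s: 20.22
ee_pos: [0.5571, 0.0566, 0.0462]
eef_rot: [-0.202, 1.569, 0.018]
force: [-0.5, 0.2, -6.8]
grip_width: 0.0494
```

```bash
python3 s.py
```

```text
jig [-0.0535 -0.0264] z 0.0462 Fjig [-0.4  0.3] -6.8 yaw 102.59 w 0.0494 t 20.2167
```

Request:
{"name": "play_rows", "arguments": {
  "increments": [
    [[255, 0.4, 0.1, 0, 0], [255, 0.2, 0.15, 0.1, 0], [255, 0, 0.1, 0.2, 0], [255, 0, 0, 0.2, 0], [255, 0, 0, 0, 0], [255, 0, 0, 0, 0]]
  ]
}}

```text
time_s: 20.72
ee_pos: [0.5605, 0.0602, 0.0387]
eef_rot: [-1.849, 1.569, -1.628]
force: [-0.2, -6.6, -7.6]
grip_width: 0.0499
```

```bash
python3 s.py
```

```text
jig [-0.0494 -0.0236] z 0.0387 Fjig [-1.7 -6.4] -7.6 yaw 102.62 w 0.0499 t 20.7167
```

Request:
{"name": "play_rows", "arguments": {
  "increments": [
    [[255, 0, 0, 0.2, 0], [255, 0, 0, 0.15, 0], [255, 0, 0, 0, 0]]
  ]
}}

```text
time_s: 20.97
ee_pos: [0.5614, 0.0605, 0.0381]
eef_rot: [-3.012, 1.563, -2.791]
force: [-16.8, -11.0, 1.3]
grip_width: 0.0497
```

```bash
python3 s.py
```

```text
jig [-0.0484 -0.0235] z 0.0381 Fjig [-18.8  -7. ] 1.3 yaw 102.63 w 0.0497 t 20.9667
```

Flush on both again (same TCP as first). Lower slightly, release and rise.

Request:
{"name": "play_rows", "arguments": {
  "increments": [
    [[255, 0.2, 0, -0.05, 0], [255, 0, 0, 0, 0], [60, 0, 0, 0, 0], [60, 0, 0, 0, 0], [60, 0, 0, 0, 0], [60, 0, 0, 0, 0], [60, -2, 0, 0, 0], [60, -3.5, 0, 0, 0], [60, -3.5, 0, 0, 0], [60, -3, 0, 0, 0], [60, 0, 0, 0, 0]]
  ]
}}

```text
time_s: 21.88
ee_pos: [0.5657, 0.062, 0.1634]
eef_rot: [-0.166, 1.561, 0.054]
force: [0.8, -0.1, 0.4]
grip_width: 0.0716
```

```bash
python3 - <<'E'
from h import *
grab('wrist','w14.png'); need([.60,.24,.18],th+np.pi/2)
E
python3 s.py
```

```text
pos [0.5647 0.0619 0.1602] yaw_y 102.61 q6 -1.75 q [ 0.04  0.38  1.53  0.    1.23 -1.75] cm [-1.95 16.61  7.34] turn 0.005064760126893733 t 21.93 F [-0.   0.2 -1.5] w 0.0716
jig [-0.0448 -0.0229] z 0.1602 Fjig [-0.   0.2] -1.5 yaw 102.61 w 0.0716 t 21.9333
```

View pics/w14.png

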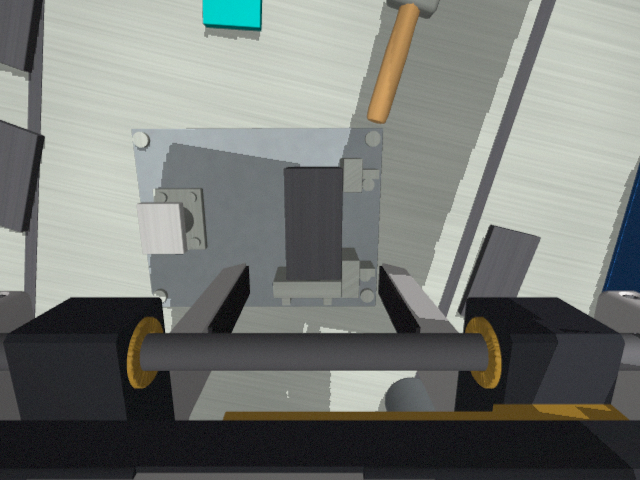

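```bash
python3 - <<'E'
from h import *
need([.49,-.25,.17],np.radians(92))
E
```

```text
pos [0.5647 0.0619 0.1602] yaw_y 102.61 q6 -1.75 q [ 0.04  0.38  1.53  0.    1.23 -1.75] cm [ -1.04 -28.81 -14.09] turn 10.605064760126895 t 21.93 F [-0.   0.2 -1.5] w 0.0716
```

Request:
{"name": "play_rows", "arguments": {
  "increments": [
    [[30, -0.2, -3.6, -1.75, 0], [30, -0.2, -3.6, -1.75, 0], [30, -0.2, -3.6, -1.75, 0], [30, -0.2, -3.6, -1.75, 0], [30, 0, -3.6, -1.75, 0], [30, 0, -3.6, -1.75, 0], [30, 0, -3.6, -1.75, 0], [30, 0, -3.6, -1.75, 0], [30, 0, 0, 0, 5], [30, 0, 0, 0, 5], [30, 0, 0, 0, 0]]
  ]
}}

```text
time_s: 22.85
ee_pos: [0.4889, -0.2503, 0.1636]
eef_rot: [2.502, 1.569, 2.542]
force: [-0.5, -0.6, -0.1]
grip_width: 0.0831
```

```bash
python3 - <<'E'
from h import *
grab('wrist','w15.png'); need([.49,-.25,.17],np.radians(92))
E
```

```text
pos [ 0.4892 -0.2499  0.1639] yaw_y 92.65 q6 -2.16 q [-0.54  0.34  1.57  0.    1.23 -2.16] cm [-0.61 -0.02  0.08] turn 0.6503953166280554 t 22.9 F [-0.5 -0.5 -0.1] w 0.0829
```

View pics/w15.png

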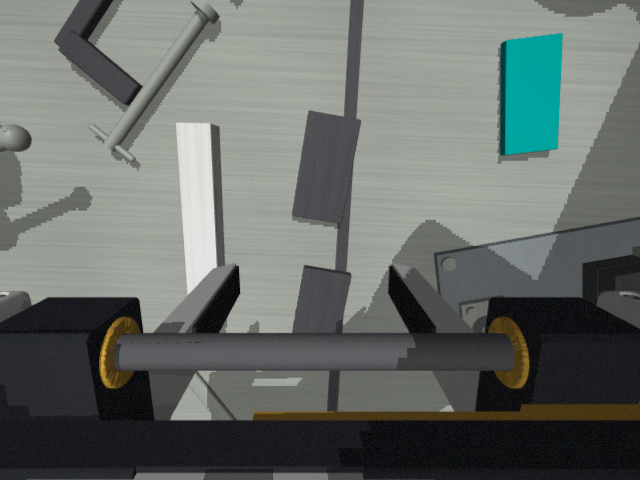

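```bash
python3 - <<'E'
from h import *
im=cv2.imread('pics/w15.png'); cv2.imwrite('pics/w15c.png',cv2.resize(im[100:240,270:390],None,fx=5,fy=5,interpolation=cv2.INTER_CUBIC))
E
```

```text
(no output)
```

View pics/w15c.png

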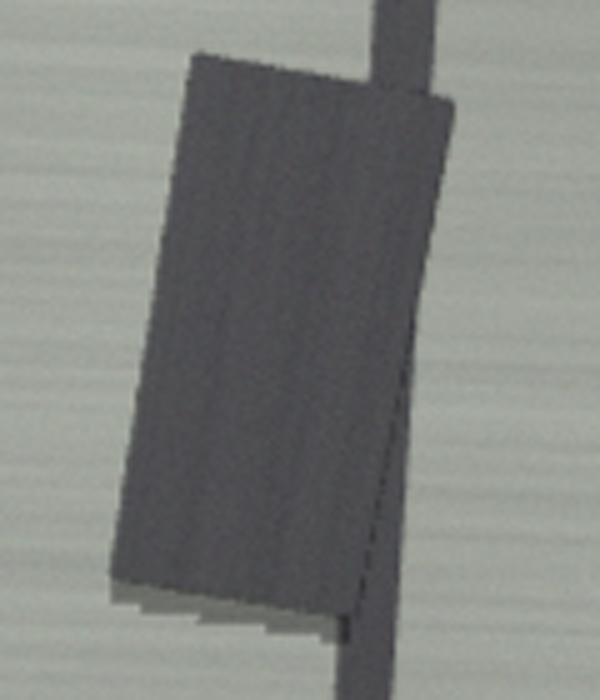

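```bash
python3 - <<'E'
from h import *
c=np.array([(192,53),(455,102),(348,615),(112,578)])/5+(270,100)
p,a=quad(c,.01); 
need([*p,.08],np.radians(a+90)); print(np.arctan2(p[1],p[0])-np.radians(a+90))
E
```

```text
quad c [ 0.4346 -0.2421] L [0.0495 0.0986 0.0474 0.0993] ang -7.32
pos [ 0.4892 -0.2499  0.1639] yaw_y 92.65 q6 -2.16 q [-0.54  0.34  1.57  0.    1.23 -2.16] cm [ 8.4   1.02 -5.4 ] turn 9.970232853825367 t 22.9 F [-0.5 -0.5 -0.1] w 0.0829
-1.9513473608165484
```

Request:
{"name": "play_rows", "arguments": {
  "increments": [
    [[30, 0, 0.5, -2.7, 0], [30, 0, 0.5, -2.7, 0], [30, 2, 0, 0, 5], [30, 3, 0, 0, 5], [30, 3, 0, 0, 0], [30, 0, 0, 0, 0], [30, 0, 0, 0, 0]]
  ]
}}

```text
time_s: 23.48
ee_pos: [0.4348, -0.2417, 0.0844]
eef_rot: [2.684, 1.568, 2.559]
force: [-0.2, -0.3, 0.8]
grip_width: 0.0829
```

```bash
python3 - <<'E'
from h import *
grab('wrist','w16.png'); need([.4346,-.2421,.004],np.radians(90-7.3))
E
```

```text
pos [ 0.4355 -0.2422  0.0858] yaw_y 82.76 q6 -2.03 q [-0.58  0.32  1.79 -0.    1.03 -2.03] cm [ 8.18  0.   -0.09] turn 0.06460737505746507 t 23.53 F [0.4 0.1 1.2] w 0.0825
```

View pics/w16.png

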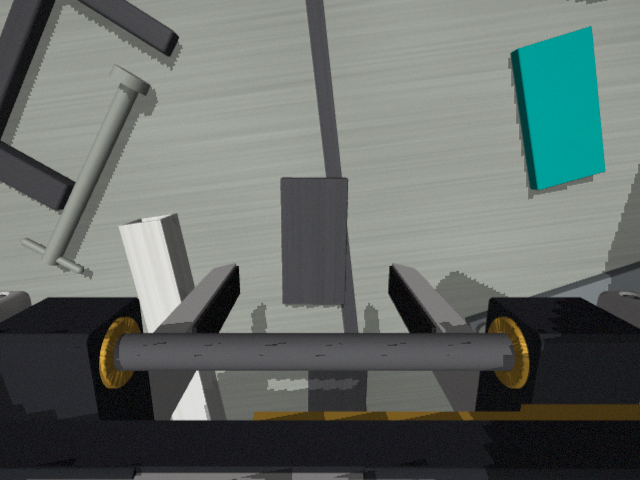

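Request:
{"name": "play_rows", "arguments": {
  "increments": [
    [[60, 2, 0, -0.05, 0], [60, 3, 0, 0, 0], [60, 2, 0, 0, 0], [60, 1.2, 0, 0, 0], [60, 0, 0, 0, 0], [60, 0, 0, 0, 0], [255, 0, 0, 0, 0], [255, 0, 0, 0, 0], [255, 0, 0, 0, 0], [255, 0, 0, 0, 0], [255, 0, 0, 0, 0], [255, 0, 0, 0, 0]]
  ],
  "newtons": 50
}}

```text
time_s: 24.53
ee_pos: [0.435, -0.2425, 0.0038]
eef_rot: [-0.379, 1.57, -0.508]
force: [-0.7, 1.7, 6.5]
grip_width: 0.0491
```

Request:
{"name": "play_rows", "arguments": {
  "increments": [
    [[255, 0, 0, 0, 0], [255, -2, 0, 0, 0], [255, -3.5, 0, 0, 0], [255, -3.5, 0, 0, 0], [255, -3.5, 0, 0, 0], [255, -3.5, 0, 0, 0], [255, 0, 0, 0, 0], [255, 0, 0, 0, 0]]
  ]
}}

```text
time_s: 25.2
ee_pos: [0.4349, -0.2425, 0.1641]
eef_rot: [-0.453, 1.568, -0.582]
force: [0.2, -0.3, -5.1]
grip_width: 0.0491
```

```bash
python3 - <<'E'
from h import *
grab('wrist','w17.png'); need([*jig(-.060,-.034),.16],np.radians(102.6))
E
```

```text
pos [ 0.4342 -0.2421  0.1624] yaw_y 82.6 q6 -2.02 q [-0.58  0.22  1.72  0.    1.2  -2.02] cm [ 0.24 30.26  7.98] turn -20.001392151345396 t 25.25 F [ 0.6  1.  -4. ] w 0.049
```

View pics/w17.png

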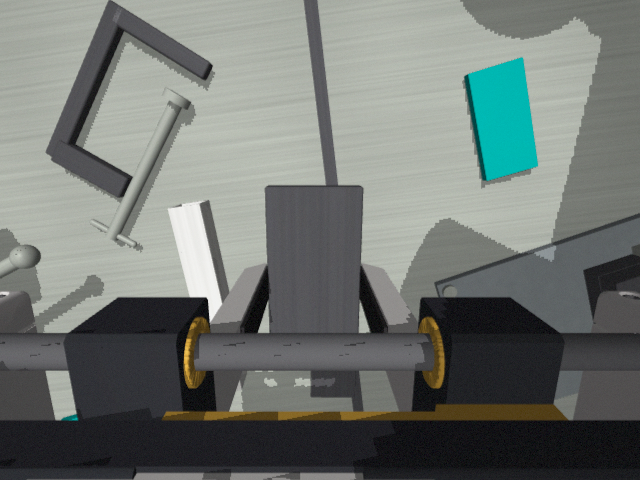

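Request:
{"name": "play_rows", "arguments": {
  "increments": [
    [[255, 0, 3.78, 1, 0], [255, 0, 3.78, 1, 0], [255, 0, 3.78, 1, 0], [255, 0, 3.78, 1, 0], [255, 0, 3.78, 1, 0], [255, 0, 3.78, 1, 0], [255, 0, 3.78, 1, 0], [255, 0, 3.78, 1, -5], [255, 0, 0, 0, -5], [255, 0, 0, 0, -5], [255, 0, 0, 0, -5], [255, 0, 0, 0, 0]]
  ]
}}

```text
time_s: 26.25
ee_pos: [0.552, 0.0475, 0.1605]
eef_rot: [2.958, 1.567, -3.101]
force: [-0.6, 0.3, -3.9]
grip_width: 0.0494
```

```bash
python3 - <<'E'
from h import *
print(held([(265,186),(363,186)],.006)); need([*jig(-.060,-.034),.065],np.radians(102.6))
E
python3 s.py
```

```text
[[-0.0058 -0.0256 -0.0515]
 [-0.0058  0.0238 -0.0515]]
pos [0.552  0.0475 0.1605] yaw_y 102.86 q6 -1.78 q [ 0.02  0.35  1.56 -0.    1.23 -1.78] cm [9.55 0.01 0.08] turn 0.26024622474297054 t 26.25 F [-0.6  0.3 -3.9] w 0.0494
jig [-0.0604 -0.0341] z 0.1605 Fjig [-0.5  0.4] -3.9 yaw 102.86 w 0.0494 t 26.25
```

Request:
{"name": "play_rows", "arguments": {
  "increments": [
    [[255, 2.5, 0, 0, 0.2], [255, 3, 0, 0, 0], [255, 2.5, 0, 0, 0], [255, 1.7, 0, 0, 0], [255, 0.5, 0.3, 0, 0], [255, 0, 0.3, 0.3, 0], [255, 0, 0, 0.4, 0], [255, 0, 0, 0, 0], [255, 0, 0, 0, 0]]
  ]
}}

```text
time_s: 27.0
ee_pos: [0.5592, 0.0548, 0.062]
eef_rot: [-0.208, 1.569, 0.008]
force: [-1.0, 1.2, -2.2]
grip_width: 0.0489
```

```bash
python3 s.py
```

```text
jig [-0.0518 -0.0286] z 0.062 Fjig [-0.7  1.4] -2.2 yaw 102.38 w 0.0489 t 27.0
```

Request:
{"name": "play_rows", "arguments": {
  "increments": [
    [[255, 0.5, 0, 0, -0.2], [255, 0.1, 0, 0, 0], [255, 0, 0, 0, 0], [255, 0, 0, 0, 0]]
  ]
}}

```text
time_s: 27.33
ee_pos: [0.5583, 0.0546, 0.0549]
eef_rot: [2.905, 1.571, 3.125]
force: [0.0, 0.4, -2.9]
grip_width: 0.0495
```

```bash
python3 s.py
```

```text
jig [-0.0527 -0.0286] z 0.0549 Fjig [0.1 0.4] -2.9 yaw 102.59 w 0.0495 t 27.3333
```

Not yet touching; push y then x.

Request:
{"name": "play_rows", "arguments": {
  "increments": [
    [[255, 0, 0.3, 0, 0], [255, 0, 0.2, 0, 0], [255, 0, 0.1, 0.2, 0], [255, 0, 0, 0.1, 0], [255, 0, 0, 0, 0], [255, 0, 0, 0, 0]]
  ]
}}

```text
time_s: 27.83
ee_pos: [0.56, 0.0603, 0.0549]
eef_rot: [-1.896, 1.569, -1.676]
force: [0.2, -7.8, -3.4]
grip_width: 0.0493
```

```bash
python3 s.py
```

```text
jig [-0.0498 -0.0234] z 0.0549 Fjig [-1.5 -7.7] -3.4 yaw 102.62 w 0.0493 t 27.8333
```

Request:
{"name": "play_rows", "arguments": {
  "increments": [
    [[255, 0, 0, 0.2, 0], [255, 0, 0, 0.15, 0], [255, 0, 0, 0, 0]]
  ]
}}

```text
time_s: 28.08
ee_pos: [0.5618, 0.0607, 0.0546]
eef_rot: [-2.878, 1.565, -2.658]
force: [-11.7, -11.8, 2.5]
grip_width: 0.0492
```

```bash
python3 s.py
```

```text
jig [-0.0479 -0.0234] z 0.0546 Fjig [-14.  -9.] 2.5 yaw 102.62 w 0.0492 t 28.0833
```

Request:
{"name": "play_rows", "arguments": {
  "increments": [
    [[255, 0.15, 0, -0.05, 0], [255, 0, 0, 0, 0], [60, 0, 0, 0, 0], [60, 0, 0, 0, 0], [60, 0, 0, 0, 0], [60, 0, 0, 0, 0], [60, -2, 0, 0, 0], [60, -3.5, 0, 0, 0], [60, -3.5, 0, 0, 0], [60, -1.5, 0, 0, 0], [60, 0, 0, 0, 0]]
  ]
}}

```text
time_s: 29.0
ee_pos: [0.5646, 0.0621, 0.1626]
eef_rot: [-0.159, 1.564, 0.061]
force: [-0.1, 0.0, 0.1]
grip_width: 0.072
```

```bash
python3 - <<'E'
from h import *
im=grab('wrist','w18.png'); need([.49,-.25,.17],np.radians(90))
im=cv2.imread('pics/w18.png'); cv2.imwrite('pics/w18c.png',cv2.resize(im[110:310,120:400],None,fx=2.8,fy=2.8,interpolation=cv2.INTER_CUBIC))
grab('top','top2.png');grab('side','side2.png')
im=cv2.imread('pics/side2.png'); cv2.imwrite('pics/side2c.png',cv2.resize(im[190:310,230:400],None,fx=4,fy=4,interpolation=cv2.INTER_CUBIC))
E
```

```text
pos [0.5637 0.062  0.16  ] yaw_y 102.61 q6 -1.75 q [ 0.04  0.38  1.53  0.    1.23 -1.75] cm [ -1.03 -28.84 -14.  ] turn 12.607386251347735 t 29.05 F [ 0.1 -0.3  0.1] w 0.0718
```

View pics/w18c.png

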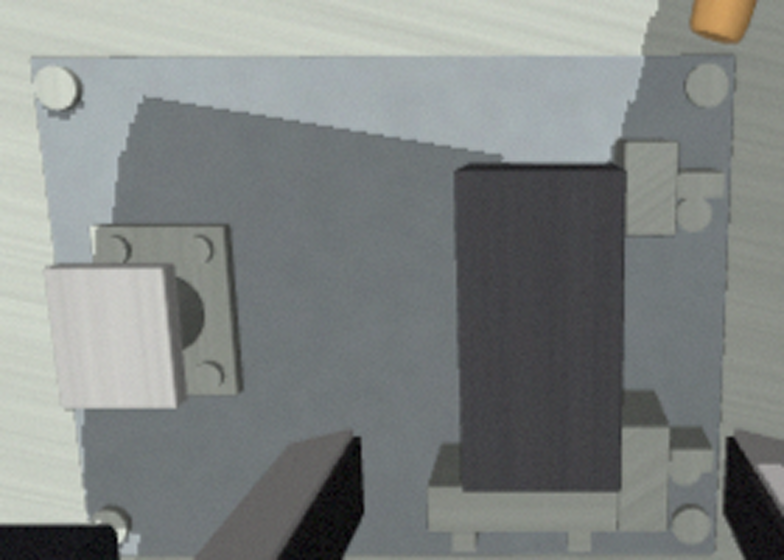

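View pics/top2.png

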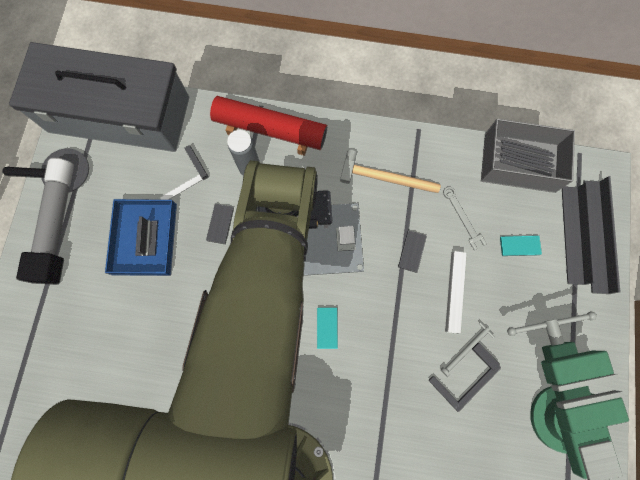

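View pics/side2c.png

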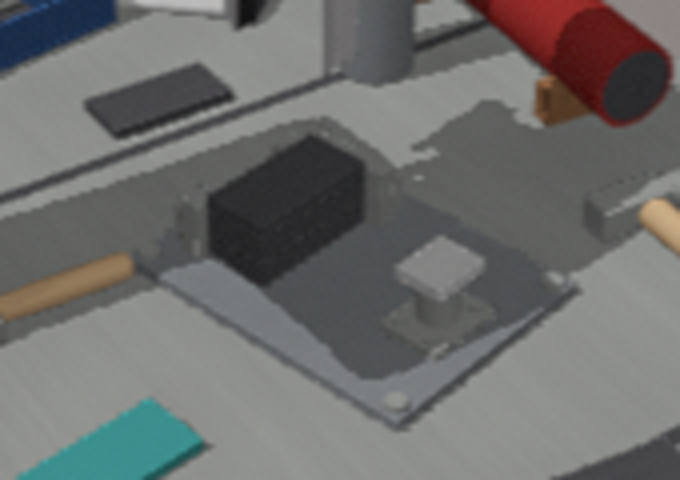

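```bash
python3 - <<'E'
from h import *
c=np.array([(456,170),(624,168),(621,490),(462,492)])/2.8+(120,110)
p,a=quad(c,.06); print(injig(p))
c=np.array([(48,266),(170,265),(177,408),(62,408)])/2.8+(120,110)
p,a=quad(c,.06); print('rest',injig(p))
im=cv2.imread('pics/top2.png'); m=np.zeros(im.shape[:2],np.uint8); g=im.min(axis=2); m[235:345,435:480]=(g[235:345,435:480]>195)
ct=max(cv2.findContours(m,0,2)[0],key=cv2.contourArea); W=ray('top',ct[:,0,:],.03)[:,:2]
r=cv2.minAreaRect((W*1000).astype(np.float32)); print('tube',r)
need([.56,-.33,.17],np.radians(90))
E
```

```text
quad c [0.5563 0.0591] L [0.0478 0.0972 0.0489 0.0973] ang 12.86
[-0.05366342 -0.02377042]
quad c [ 0.5844 -0.0639] L [0.0355 0.0433 0.0346 0.043 ] ang 10.86
rest [-0.05313883 -0.14996739]
tube ((496.1661376953125, -360.78192138671875), (202.5645294189453, 29.911775588989258), 1.0828889608383179)
pos [0.5625 0.0619 0.1574] yaw_y 102.6 q6 -1.75 q [ 0.04  0.38  1.53  0.    1.23 -1.75] cm [ -1.26 -38.19  -8.8 ] turn 12.603866646975533 t 29.15 F [ 0.3  0.4 -0.4] w 0.0721
```

Request:
{"name": "play_rows", "arguments": {
  "increments": [
    [[60, -0.2, -3.8, -0.9, 0], [60, -0.2, -3.8, -0.9, 0], [60, -0.2, -3.8, -0.9, 0], [60, -0.2, -3.8, -0.9, 0], [60, 0, -3.8, -0.9, 0], [60, 0, -3.8, -0.9, 0], [60, 0, -3.8, -0.9, 0], [60, 0, -3.8, -0.9, 0], [60, 0, -3.8, -0.9, 4], [60, 0, -3.8, -0.9, 4], [60, 0, 0, 0, 4], [60, 0, 0, 0, 0]]
  ]
}}

```text
time_s: 30.15
ee_pos: [0.5542, -0.33, 0.1639]
eef_rot: [2.532, 1.567, 2.536]
force: [-0.7, 0.5, 0.0]
grip_width: 0.0716
```

```bash
python3 - <<'E'
from h import *
grab('wrist','w19.png'); need([.496,-.361,.10],np.radians(91))
E
```

```text
pos [ 0.5546 -0.3286  0.1644] yaw_y 90.59 q6 -2.17 q [-0.59  0.55  1.27  0.    1.33 -2.17] cm [ 6.45 -3.19 -5.88] turn -0.4070071345136825 t 30.2 F [0.6 0.7 0.2] w 0.072
```

View pics/w19.png

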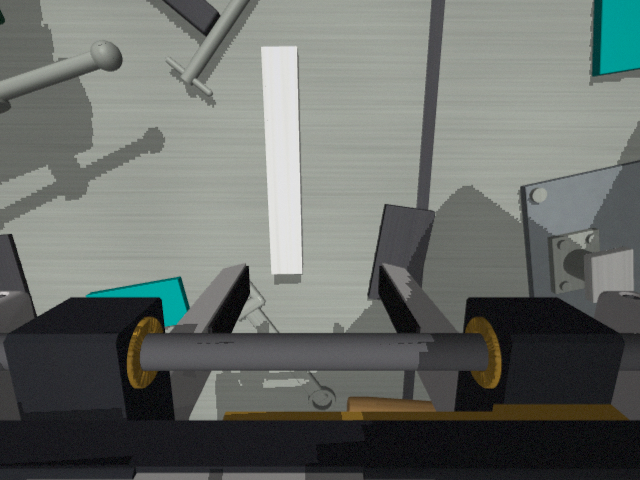

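```bash
python3 - <<'E'
from h import *
p,a=quad([(262,47),(297,47),(302,274),(271,274)],.03); need([*p,.10],np.radians(90+a))
E
```

```text
quad c [ 0.4998 -0.3572] L [0.0292 0.1997 0.03   0.1997] ang 1.25
pos [ 0.5546 -0.3286  0.1644] yaw_y 90.59 q6 -2.17 q [-0.59  0.55  1.27  0.    1.33 -2.17] cm [ 6.45 -2.81 -5.5 ] turn -0.6543127655104164 t 30.2 F [0.6 0.7 0.2] w 0.072
```

Request:
{"name": "play_rows", "arguments": {
  "increments": [
    [[60, 0, -1.4, -2.75, -0.6], [60, 0, -1.4, -2.75, 0], [60, 2, 0, 0, 0], [60, 3.5, 0, 0, 0], [60, 3.5, 0, 0, 0], [60, 3.5, 0, 0, 0], [60, 2, 0, 0, 0], [60, 0.9, 0, 0, 0], [60, 0, 0, 0, 0], [60, 0, 0, 0, 0]]
  ]
}}

```text
time_s: 31.03
ee_pos: [0.5013, -0.3569, 0.0132]
eef_rot: [-0.661, 1.57, -0.638]
force: [1.1, -0.0, 0.2]
grip_width: 0.0719
```

```bash
python3 - <<'E'
from h import *
grab('wrist','w20.png'); need([.4998,-.3572,.010],np.radians(91.25))
E
```

```text
pos [ 0.5016 -0.3574  0.014 ] yaw_y 91.28 q6 -2.27 q [-0.68  0.65  1.48  0.    1.01 -2.27] cm [ 0.4   0.02 -0.18] turn 0.03413174175374383 t 31.08 F [-1.   0.2  0.8] w 0.0718
```

View pics/w20.png

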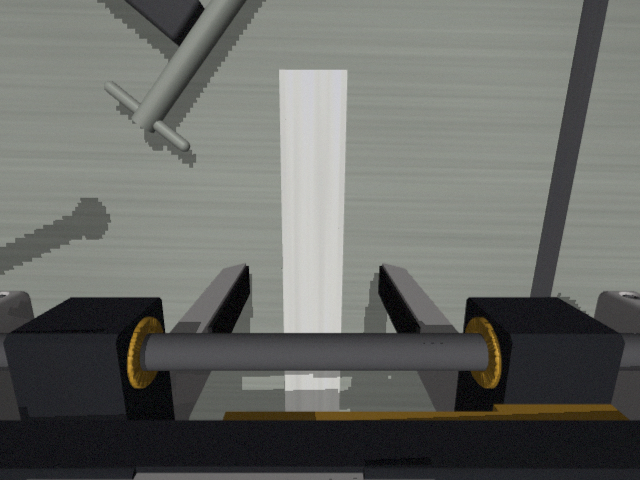

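Centred. Grip and lift.

Request:
{"name": "play_rows", "arguments": {
  "increments": [
    [[255, 0.3, 0, -0.2, 0], [255, 0, 0, 0, 0], [255, 0, 0, 0, 0], [255, 0, 0, 0, 0], [255, 0, 0, 0, 0], [255, 0, 0, 0, 0], [255, 0, 0, 0, 0], [255, 0, 0, 0, 0], [255, 0, 0, 0, 0], [255, 0, 0, 0, 0]]
  ],
  "newtons": 40
}}

```text
time_s: 31.92
ee_pos: [0.4987, -0.3575, 0.0095]
eef_rot: [-1.132, 1.571, -1.111]
force: [-0.9, 0.0, 1.6]
grip_width: 0.0299
```

```bash
python3 s.py
```

```text
jig [-0.2007 -0.4178] z 0.0095 Fjig [-0.8  0.2] 1.6 yaw 91.19 w 0.0299 t 31.9167
```

Request:
{"name": "play_rows", "arguments": {
  "increments": [
    [[255, -2, 0, 0, 0], [255, -3.5, 0, 0, 0], [255, -3.5, 0, 0, 0], [255, -3.5, 0, 0, 0], [255, -3.5, 0, 0, 0], [255, 0, 0, 0, 0], [255, 0, 0, 0, 0]]
  ]
}}

```text
time_s: 32.5
ee_pos: [0.4991, -0.3577, 0.1708]
eef_rot: [-0.701, 1.568, -0.68]
force: [-0.2, 0.4, -2.5]
grip_width: 0.0297
```

```bash
python3 - <<'E'
from h import *
grab('wrist','w21.png'); need([*jig(-.05,-.095),.16],np.radians(12.6)); need([*jig(-.05,-.095),.16],np.radians(91))
E
```

```text
pos [ 0.4985 -0.3572  0.1688] yaw_y 91.2 q6 -2.27 q [-0.68  0.47  1.37  0.    1.3  -2.27] cm [ 0.89 34.59  8.42] turn 78.59920099982777 t 32.55 F [ 0.4  0.3 -3.3] w 0.0295
pos [ 0.4985 -0.3572  0.1688] yaw_y 91.2 q6 -2.27 q [-0.68  0.47  1.37  0.    1.3  -2.27] cm [ 0.89 34.59  8.42] turn 0.19920099982777548 t 32.55 F [ 0.4  0.3 -3.3] w 0.0295
```

View pics/w21.png

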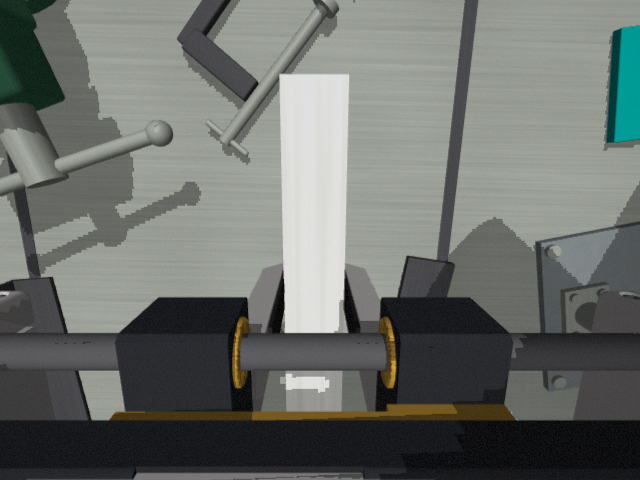

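Request:
{"name": "play_rows", "arguments": {
  "increments": [
    [[255, 0, 3.46, 0.84, 0], [255, 0, 3.46, 0.84, 0], [255, 0, 3.46, 0.84, 0], [255, 0, 3.46, 0.84, 0], [255, 0, 3.46, 0.84, 0], [255, 0, 3.46, 0.84, 0], [255, 0, 3.46, 0.84, 0], [255, 0, 3.46, 0.84, 0], [255, 0, 3.46, 0.84, 0], [255, 0, 3.46, 0.84, 0], [255, 0, 0, 0, 0]]
  ]
}}

```text
time_s: 33.47
ee_pos: [0.5753, -0.0045, 0.1671]
eef_rot: [2.724, 1.567, 2.749]
force: [-0.3, 0.3, -2.6]
grip_width: 0.0298
```

Request:
{"name": "play_rows", "arguments": {
  "increments": [
    [[255, 0, 0, 0, 6.5], [255, 0, 0, 0, 6.5], [255, 0, 0, 0, 6.5], [255, 0, 0, 0, 6.5], [255, 0, 0, 0, 6.5], [255, 0, 0, 0, 6.5], [255, 0, 0, 0, 6.5], [255, 0, 0, 0, 6.5], [255, 0, 0, 0, 6.5], [255, 0, 0, 0, 6.5], [255, 0, 0, 0, 6.5], [255, 0, 0, 0, 6.5]]
  ]
}}

```text
time_s: 34.47
ee_pos: [0.5746, -0.01, 0.1672]
eef_rot: [-1.868, 1.567, 3.069]
force: [1.1, -0.1, -1.6]
grip_width: 0.0297
```

```bash
python3 - <<'E'
from h import *
grab('wrist','w22.png'); need([*jig(-.05,-.095),.085],np.radians(12.6))
E
python3 s.py
```

```text
pos [ 0.5747 -0.0099  0.1673] yaw_y 12.38 q6 -0.3 q [-0.08  0.39  1.49 -0.    1.26 -0.3 ] cm [ 8.23  0.11 -0.01] turn -0.22027551175641846 t 34.52 F [ 0.4  0.3 -3. ] w 0.0298
jig [-0.0508 -0.0951] z 0.1673 Fjig [0.5 0.2] -3.0 yaw 12.38 w 0.0298 t 34.5167
```

View pics/w22.png

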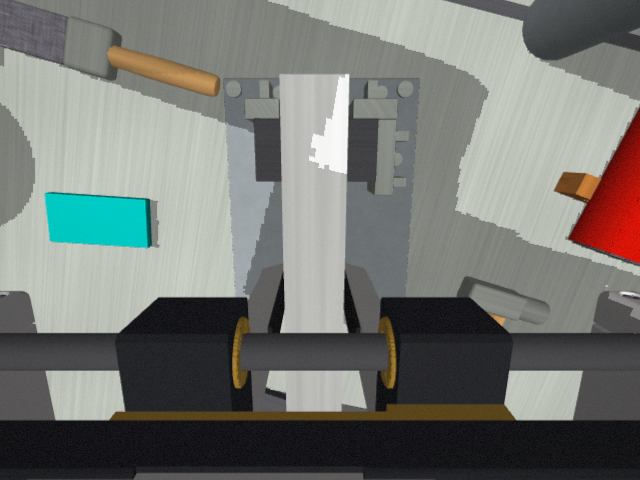

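Request:
{"name": "play_rows", "arguments": {
  "increments": [
    [[255, 2, 0.08, 0, -0.2], [255, 3, 0, 0, 0], [255, 3, 0, 0, 0], [255, 1.2, 0, 0, 0], [255, 0.2, 0, 0, 0], [255, 0, 0, 0, 0], [255, 0, 0, 0, 0]]
  ]
}}

```text
time_s: 35.1
ee_pos: [0.5769, -0.0097, 0.0767]
eef_rot: [1.25, 1.569, -0.087]
force: [0.7, -0.2, -2.4]
grip_width: 0.0297
```

```bash
python3 s.py
```

```text
jig [-0.0485 -0.0954] z 0.0767 Fjig [ 0.7 -0.3] -2.4 yaw 13.44 w 0.0297 t 35.1
```

Request:
{"name": "play_rows", "arguments": {
  "increments": [
    [[255, 0.3, -0.1, 0, 0.8], [255, 0.1, 0, 0, 0], [255, 0, 0, 0, 0], [255, 0, 0, 0, 0]]
  ]
}}

```text
time_s: 35.43
ee_pos: [0.5754, -0.0098, 0.0719]
eef_rot: [1.286, 1.57, -0.064]
force: [-0.0, 0.2, -2.7]
grip_width: 0.0297
```

```bash
python3 s.py
```

```text
jig [-0.0501 -0.0952] z 0.0719 Fjig [0.  0.2] -2.7 yaw 12.6 w 0.0297 t 35.4333
```

Request:
{"name": "play_rows", "arguments": {
  "increments": [
    [[255, 0.2, 0, 0, 0], [255, 0.05, 0, 0, 0], [255, 0, 0, 0, 0], [255, 0, 0, 0, 0]]
  ]
}}

```text
time_s: 35.77
ee_pos: [0.5756, -0.0098, 0.0695]
eef_rot: [1.247, 1.57, -0.103]
force: [-1.8, -0.9, 4.9]
grip_width: 0.0295
```

```bash
python3 s.py
```

```text
jig [-0.0499 -0.0952] z 0.0695 Fjig [-1.9 -0.5] 4.9 yaw 12.6 w 0.0295 t 35.7667
```

Request:
{"name": "play_rows", "arguments": {
  "increments": [
    [[110, 0, 0, 0, 0], [110, 0, 0, 0, 0], [110, 0, 0, 0, 0], [110, 0, 0, 0, 0], [110, 0, 0, 0, 0], [110, -1, 0, 0, 0], [110, -3, 0, 0, 0], [110, -3.5, 0, 0, 0], [110, -3.5, 0, 0, 0], [110, 0, 0, 0, 0], [110, 0, 0, 0, 0]]
  ]
}}

```text
time_s: 36.68
ee_pos: [0.576, -0.0099, 0.1814]
eef_rot: [1.264, 1.567, -0.087]
force: [-0.6, -0.4, -1.2]
grip_width: 0.0532
```

Request:
{"name": "play_rows", "arguments": {
  "increments": [
    [[110, 0, 0, 3, 0], [110, 0, 0, 4, 0], [110, 0, 0, 4, 0], [110, 0, 0, 4, 0], [110, 0, 0, 4, 0], [110, 0, 0, 4, 0], [110, 0, 0, 4, 0], [110, 0, 0, 0, 0], [110, 0, 0, 0, 0]]
  ]
}}

```text
time_s: 37.43
ee_pos: [0.6334, -0.2749, 0.1767]
eef_rot: [-2.249, 1.568, 2.68]
force: [-0.0, 0.2, -0.1]
grip_width: 0.0536
```

```bash
python3 s.py;python3 - <<'E'
from h import *
grab('top','top3.png');grab('side','side3.png')
a=cv2.imread('pics/side3.png')[190:310,230:400]; b=cv2.imread('pics/top3.png')[190:290,250:400]
cv2.imwrite('pics/side3c.png',cv2.resize(a,None,fx=4.5,fy=4.5,interpolation=cv2.INTER_CUBIC))
cv2.imwrite('pics/top3c.png',cv2.resize(b,None,fx=5,fy=5,interpolation=cv2.INTER_CUBIC))
E
```

```text
jig [-0.0513 -0.3665] z 0.1767 Fjig [0.  0.2] -0.1 yaw 12.45 w 0.0536 t 37.4333
```

View pics/side3c.png

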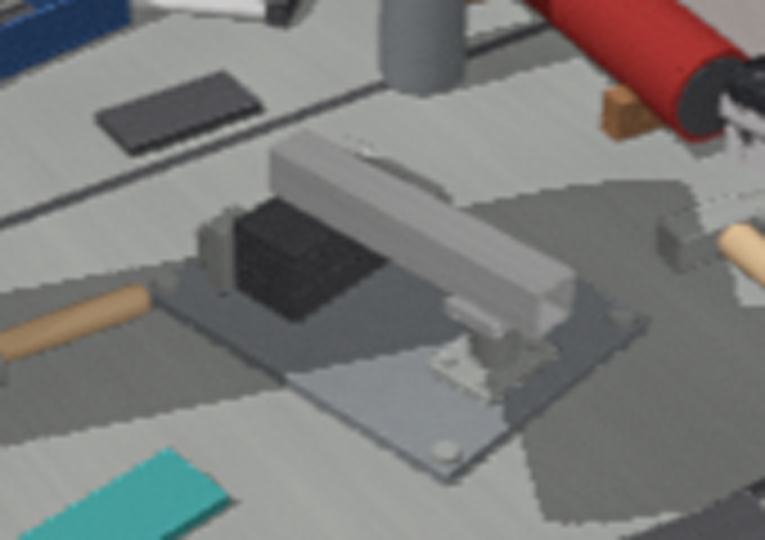

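View pics/top3c.png

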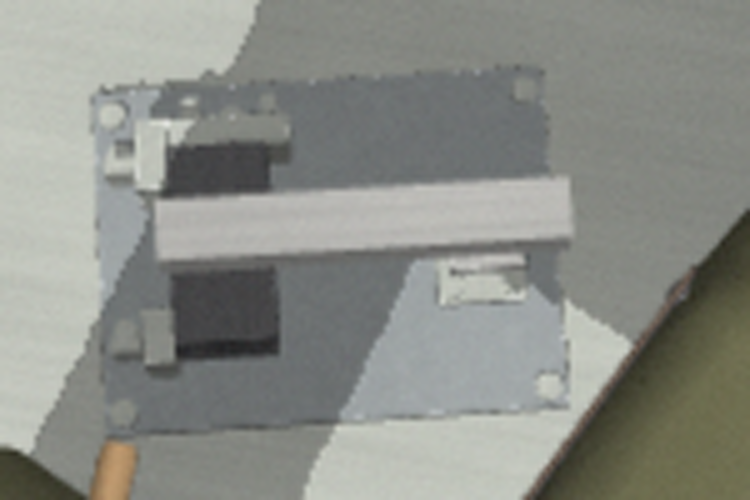

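View pics/top3.png

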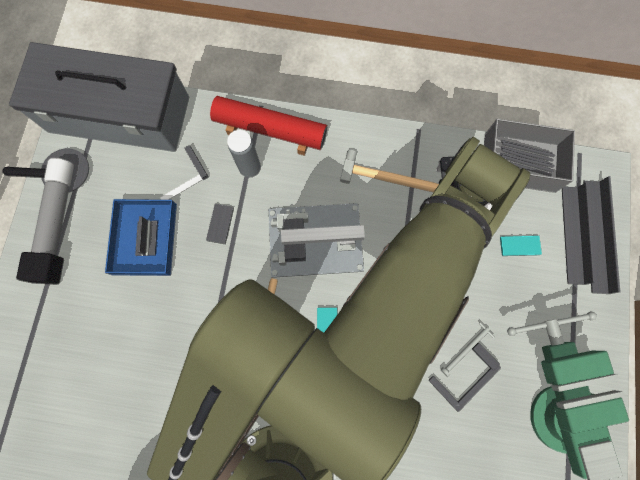

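```bash
python3 - <<'E'
from h import *
c=np.array([(155,200),(570,178),(573,240),(160,262)])/5+(250,190)
p,a=quad(c,.09,'top'); print(injig(p),'tube ang to jig y',a-102.6+180)
c=np.array([(95,95),(542,68),(570,407),(105,435)])/5+(250,190)
p,a=quad(c,.01,'top'); print('base centre (expect -.045,-.0775)',injig(p),a)
E
```

```text
quad c [ 0.573 -0.013] L [0.2002 0.0307 0.198  0.0307] ang -77.75
[-0.05312791 -0.09777221] tube ang to jig y -0.3532739880545819
quad c [0.5739 0.0058] L [0.234  0.1794 0.2353 0.1786] ang -77.35
base centre (expect -.045,-.0775) [-0.04814907 -0.07965667] -77.34745706336163
```

Same 3 mm camera bias on the base, so the tube is at about (-50, -95.5) mm in the jig frame and 0.35° off square. I'm handing in.

```bash
python3 -c "
from station import ctrl
print(ctrl.hand_in())"
```

```text
the job is handed in; nothing more can be done
None
```

I finished the job and handed it in at about 37.5 s. The hand-in reports no verdict, so what follows rests on my own measurements.

- **Tee:** it lies near the middle of the tray, as seen in the last top picture.
- **Pile:** I built it from both thick plates and one thin plate, 20 + 20 + 10 = 50 mm, to match the rest. I pushed each plate against both fences until I felt contact, at about 7–9 N on the long fence and 14–19 N on the end fence. All three came to rest within about 1 mm of the same spot.
- **Tube:** it lies across the pile and the rest, and touched down at the expected height, so it is level within about 1 mm. Its centre is about 60 mm from the rest toward the pile, centred over the rest within about 1 mm, and roughly 0.4° off square.
- **Spares and bystanders:** two thin plates stay on the table, about 200 and 300 mm from the seat. The tools and the can look unmoved where the last pictures show them; the arm hid part of that top view. I left both turquoise look-alikes alone. I noticed no grip slackening and no knock.

**Disagreements:** camera readings of the pile, rest and tube were 3–5 mm off the contact-based positions. The base plate showed about the same 3 mm shift in the top view, so I put it down to camera error and trusted the contact positions.

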